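# Load and bolt down the vacuum test cell, set its polariser

### The job

Get the vacuum test cell ready to pump: stand every sample carrier that is out on the table upright on the cell's floor, then swing the lid shut. Pull the lid down evenly with its four wing screws: clockwise, in crisscross order (each first screw followed by the one opposite, then the other two), about an eighth of a turn on each screw per pass, in three passes, the third taking every screw to its stop. Have the polariser ring on the lid read 70 degrees against its index line, and leave everything else on the table where it is.

Things in the scene. Friction and masses are not known exactly. Their poses are not given: they have to be found in the camera images.
- cell: round aluminium vacuum cell clamped to the table: open pot, inside radius 78 mm, floor 10 mm above the table, rim flange radius 114 mm, its top at 68 mm. Origin: centre of the underside, z up. The lid's hinge axis runs along the cell's x at y = +128, z = 76 mm. Ports stick out 182 mm on its +x side and 124 mm on its -x side, none higher than 80 mm
- lid (a joint): hinged round lid, 12 mm thick, radius 114 mm, top face 82 mm above the table when shut. Value in rad: 0 shut, starts at 1.55 to 1.85, limit 1.9. The stiff hinge (1.3 N m) holds it wherever it is left; opening lifts its -y edge and swings it over to the cell's +y side, where the open lid stands up to 0.34 m high
- lid_handle (a point): middle of the bar of the lid's bow handle: round bar 12 mm thick, 64 mm long, along the cell's x (parallel to the hinge), 45 mm off the lid's top face. Lid shut: at (0, -98, 127) mm in the cell's frame, i.e. (-226, +51) mm in y, z from the hinge axis. The point's axes turn with the lid (equal to the cell's when shut)
- screw_1 (a joint): wing screw 1, at (-66.5, +66.5) mm from the lid's centre along the cell's x, y. Joint value in rad: grows as it is turned clockwise seen from above; 0 to 0.2 at the start (loose), hard stop at 2.4 (fully tight). It stays where it is left; turning takes 0.15 N m. Clockwise round the circle come 1, 2, 3, 4; 1 is opposite 3 and 2 opposite 4. It does not move up or down as it turns
- screw_2 (a joint): wing screw 2, at (+66.5, +66.5) mm. Joint value in rad: grows as it is turned clockwise seen from above; 0 to 0.2 at the start (loose), hard stop at 2.4 (fully tight). It stays where it is left; turning takes 0.15 N m. Clockwise round the circle come 1, 2, 3, 4; 1 is opposite 3 and 2 opposite 4. It does not move up or down as it turns
- screw_3 (a joint): wing screw 3, at (+66.5, -66.5) mm. Joint value in rad: grows as it is turned clockwise seen from above; 0 to 0.2 at the start (loose), hard stop at 2.4 (fully tight). It stays where it is left; turning takes 0.15 N m. Clockwise round the circle come 1, 2, 3, 4; 1 is opposite 3 and 2 opposite 4. It does not move up or down as it turns
- screw_4 (a joint): wing screw 4, at (-66.5, -66.5) mm. Joint value in rad: grows as it is turned clockwise seen from above; 0 to 0.2 at the start (loose), hard stop at 2.4 (fully tight). It stays where it is left; turning takes 0.15 N m. Clockwise round the circle come 1, 2, 3, 4; 1 is opposite 3 and 2 opposite 4. It does not move up or down as it turns
- screw_1_wing (a point): middle of the wing of wing screw 1, on its turning axis: flat steel wing 46 mm long (along this point's x axis), 11 mm thick (y), 12 to 39 mm above the lid's top; this point is 27 mm above the lid's top. The wing lies along the cell's x when the joint reads 0
- screw_2_wing (a point): middle of the wing of wing screw 2, on its turning axis: flat steel wing 46 mm long (along this point's x axis), 11 mm thick (y), 12 to 39 mm above the lid's top; this point is 27 mm above the lid's top. The wing lies along the cell's x when the joint reads 0
- screw_3_wing (a point): middle of the wing of wing screw 3, on its turning axis: flat steel wing 46 mm long (along this point's x axis), 11 mm thick (y), 12 to 39 mm above the lid's top; this point is 27 mm above the lid's top. The wing lies along the cell's x when the joint reads 0
- screw_4_wing (a point): middle of the wing of wing screw 4, on its turning axis: flat steel wing 46 mm long (along this point's x axis), 11 mm thick (y), 12 to 39 mm above the lid's top; this point is 27 mm above the lid's top. The wing lies along the cell's x when the joint reads 0
- polariser (a joint): black ring over the lid's central window. Value = scale reading in rad (70 degrees = 1.222); starts at -0.35 to 0.6, grows as the ring turns counter-clockwise from above; light, stays put. White lines on its skirt every 10 degrees, longer every 30, one broad at zero; reading = angle clockwise from above, from the broad line to the white index line on a black block on the lid, on the cell's -x side
- polariser_grip (a point): on the ring's axis (the lid's centre), 27.5 mm above the lid's top: knurled round grip 56 mm in diameter, from 6.5 to 35.5 mm above the lid's top; under it the graduated skirt, 76 mm in diameter, its top 6.5 mm above the lid
- carrier_1: black base plate 64 x 30 x 8 mm with an upright aluminium frame on it (44 mm along x, 12 mm thick along y, from 8 to 46 mm above the underside) holding a round glass sample; 0.12 kg. Origin: centre of its underside; x along its length. Two or three sample carriers are present; an absent one reads None
- carrier_2: black base plate 64 x 30 x 8 mm with an upright aluminium frame on it (44 mm along x, 12 mm thick along y, from 8 to 46 mm above the underside) holding a round glass sample; 0.12 kg. Origin: centre of its underside; x along its length. Two or three sample carriers are present; an absent one reads None
- carrier_3: black base plate 64 x 30 x 8 mm with an upright aluminium frame on it (44 mm along x, 12 mm thick along y, from 8 to 46 mm above the underside) holding a round glass sample; 0.12 kg. Origin: centre of its underside; x along its length. Two or three sample carriers are present; an absent one reads None
- pedestal: bystander: steel pedestal post, 36 mm foot, 60 mm high. Origin under its centre
- lens_mount: bystander: lens in a round black mount on a post, 110 mm high. Origin under its foot
- ball_driver: bystander: hex driver with a black handle, 195 mm long, lying along its x. Origin between handle and blade
- blank_flange: bystander: round steel blank flange, 70 mm diameter, 11 mm high. Origin under its centre
- solvent_bottle: bystander: brown bottle, 56 mm diameter, 140 mm high. Origin under its centre
- tissue_box: bystander: cardboard box 80 x 120 x 45 mm. Origin under its centre
- optics_case: bystander: flat grey case with a clear lid, 70 x 70 x 22 mm. Origin under its centre
Things that resemble listed ones, but are neither listed nor needed, are in the scene too. What is shaped like the carrier_1 but blue or brown is not meant. Leave any brown look-alike of the carrier_2 alone.

How it is judged:
On the way, in this order (a step that is already met when the one before it is completed fails the run):
1. every sample carrier on the table stands upright on the cell's floor, the lid still open (horizontal distance between each of carrier_1, carrier_2, carrier_3 and cell below 0.065 m and z of carrier_1 in the frame of cell between 0.005 and 0.016 m and angle between each of carrier_1, carrier_2, carrier_3's own z axis and vertical below 0.12 rad and linear speed of each of carrier_1, carrier_2, carrier_3 below 0.05 m/s and z of carrier_2 in the frame of cell between 0.005 and 0.016 m and z of carrier_3 in the frame of cell between 0.005 and 0.016 m and value of joint lid above 0.6 rad), for 0.2 s.
2. the lid is shut, all four screws still loose (value of joint lid below 0.04 rad and value of joint each of screw_1, screw_2, screw_3, screw_4 below 0.5 rad), for 0.2 s.
3. first pass: two opposite screws between 0.55 and 1.2 rad, the other two still under 0.5 rad (((value of joint screw_1 between 0.55 and 1.2 rad and value of joint screw_3 between 0.55 and 1.2 rad and value of joint each of screw_2, screw_4 below 0.5 rad) or (value of joint screw_2 between 0.55 and 1.2 rad and value of joint screw_4 between 0.55 and 1.2 rad and value of joint each of screw_1, screw_3 below 0.5 rad)) and value of joint lid below 0.04 rad), for 0.2 s.
4. first pass: all four screws between 0.55 and 1.2 rad (value of joint screw_1 between 0.55 and 1.2 rad and value of joint screw_2 between 0.55 and 1.2 rad and value of joint screw_3 between 0.55 and 1.2 rad and value of joint screw_4 between 0.55 and 1.2 rad and value of joint lid below 0.04 rad), for 0.2 s.
5. second pass: two opposite screws between 1.35 and 2.0 rad, the other two still under 1.25 rad (((value of joint screw_1 between 1.35 and 2 rad and value of joint screw_3 between 1.35 and 2 rad and value of joint each of screw_2, screw_4 below 1.25 rad) or (value of joint screw_2 between 1.35 and 2 rad and value of joint screw_4 between 1.35 and 2 rad and value of joint each of screw_1, screw_3 below 1.25 rad)) and value of joint lid below 0.04 rad), for 0.2 s.
6. second pass: all four screws between 1.35 and 2.0 rad (value of joint screw_1 between 1.35 and 2 rad and value of joint screw_2 between 1.35 and 2 rad and value of joint screw_3 between 1.35 and 2 rad and value of joint screw_4 between 1.35 and 2 rad and value of joint lid below 0.04 rad), for 0.2 s.
7. third pass: two opposite screws at the stop (over 2.25 rad), the other two still under 2.05 rad (((value of joint each of screw_1, screw_3 above 2.25 rad and value of joint each of screw_2, screw_4 below 2.05 rad) or (value of joint each of screw_2, screw_4 above 2.25 rad and value of joint each of screw_1, screw_3 below 2.05 rad)) and value of joint lid below 0.04 rad), for 0.2 s.
8. third pass: all four screws at the stop (over 2.25 rad) (value of joint each of screw_1, screw_2, screw_3, screw_4 above 2.25 rad and value of joint lid below 0.04 rad), for 0.2 s.
At the end, for the whole second after the job is handed in: Every carrier present stands upright on the cell's floor, the lid is shut (under 0.04 rad), all four screws are at their stops (over 2.25 rad) and the polariser ring rests at 70 degrees within 4 degrees (all of step 8 and horizontal distance between each of carrier_1, carrier_2, carrier_3 and cell below 0.065 m and z of carrier_1 in the frame of cell between 0.005 and 0.016 m and angle between each of carrier_1, carrier_2, carrier_3's own z axis and vertical below 0.12 rad and linear speed of each of carrier_1, carrier_2, carrier_3 below 0.05 m/s and z of carrier_2 in the frame of cell between 0.005 and 0.016 m and z of carrier_3 in the frame of cell between 0.005 and 0.016 m and value of joint polariser between 1.152 and 1.292 rad and velocity of joint polariser between -0.05 and 0.05 rad/s); the robot touches nothing.
It fails at once if something on the table that is not part of the job is shifted more than 35 mm (distance of any of pedestal, lens_mount, ball_driver, blank_flange, solvent_bottle, tissue_box, optics_case from where it was at the start of the episode above 0.035 m).
It fails at once if a screw is turned (past 0.5 rad) while the lid stands open (value of joint lid above 0.15 rad and value of joint any of screw_1, screw_2, screw_3, screw_4 above 0.5 rad).
It fails at once if a screw is taken past 1.3 rad while another has not had its first partial turn (under 0.5 rad) (value of joint any of screw_1, screw_2, screw_3, screw_4 above 1.3 rad and value of joint any of screw_1, screw_2, screw_3, screw_4 below 0.5 rad).
It fails at once if a screw is taken past 2.1 rad while another has not had its second partial turn (under 1.25 rad) (value of joint any of screw_1, screw_2, screw_3, screw_4 above 2.1 rad and value of joint any of screw_1, screw_2, screw_3, screw_4 below 1.25 rad).
Of carrier_1, carrier_2, carrier_3 only 2 to 3 are there at a start; the rules pass over those that are not, and their reading is None.
At some moment in a run one of carrier_1, carrier_2, carrier_3 may be knocked a few centimetres aside while the robot is not near it.
Once in a run the grip may slacken for a moment while it holds something.
It also fails if it takes over 210 s, if anything falls off the work surface, if the arm or the gripper's body presses on something with over 40 N, if the wrist force passes 120 N, or if a joint passes its speed limit or range.

### The arm

A 7-joint arm with a two-finger parallel gripper is mounted at the origin on the work surface. World frame = base frame: x ahead of the robot, y to its left, z up, the work surface at z = 0. Lengths are in m, angles in rad, forces in N, time in s.
With the tool pointing down it reaches from about 0.425 to 0.875 m from the base axis. Payload 4.7 kg.
Tool frame: the origin (TCP) lies at the very end of the fingers, on their centre line; the grasp point (between the pads) lies 19 mm behind it; z points along the fingers, y is the direction in which the jaws open and shut (so a half turn about z gives the same grasp; the last joint's range is limited). The gripper opens to 85 mm and grips with 20 to 120 N. Pads are 22 mm wide; open, the fingers measure 114 mm over their backs; the gripper's body (76 mm by 85 mm) begins 54 mm behind the grasp point. The pads swing forward as they close: fully open they stand 13 mm farther back than shut.
Start: joints at [1.284, 0.321, -0.07, 1.45, 0.023, 1.371, -0.057], TCP at [0.193, -0.621, 0.231] pointing down, gripper open.
Joint ranges: [-2.86, 2.86], [-0.3, 2.09], [-1.38, 1.24], [0.06, 2.45], [-1.56, 4.7], [0.09, 2.05], [-2.69, 2.69]. Speed limits (rad/s): [2.57, 2.57, 3.14, 3.14, 3.14, 3.14, 3.14].

### API

Orientations are given as [roll, pitch, yaw] about the fixed x, y, z axes, in that order (R = Rz(yaw) Ry(pitch) Rx(roll)).
In Python, from cell import bot gives the robot as it stands.
- The arm moves only by the tool step_arm, never from a script. Its argument "targets" is a list of rows, each a list of 3 entries, a list of its own where there are three numbers: the shift along the tool's x, y, z in cm, then the turn, a rotation vector about the tool's x, y, z in rad, then the finger opening in cm, from 0 to 8.54. A call has exactly 5 rows; each row shifts and turns the commanded pose from where the row before left it, along the tool's axes as they then stand; what a row does not reach is not made up. A row lasts 1/12 s, in which the tool goes at most 41.7 mm and 7.16 degrees, less where a joint would pass 70% of its speed; a pose out of reach is approached as far as the arm can. A call with a gripper value outside its range is refused whole. The fingers move at their own pace and stop on an object; the grip force is fixed at half the most. Time passes only in rows, so rows that do not move let the fingers close, or fill a call up. It gives the time, the measured TCP pose, the force and the opening at its end, in the units of the state.
- bot.read_state(): the state, without advancing time (a new reading comes with each control period).
- bot.capture(name): name is "side" or "top" or "wrist"; returns the picture (400x640x3 uint8, red, green, blue); there is no depth.
- bot.camera_model(name): a dict with "K" (3x3 intrinsics, pixels), "R" (3x3) and "t" (3): a world point X has camera coordinates R X + t. Camera axes: x right, y down, z forward; pixel columns grow to the right and rows downward; lengths in m; the calibration is good to about 2 mm. The wrist camera is an equidistant fisheye: a pixel r from the principal point sees the ray r / f radians off the axis. A picture is of the moment at which its call begins: read the wrist's pose just before it. camera_model takes no time and is no camera call; for the wrist camera it gives the pose at the moment of the call.
- bot.finish_job(): hands the job in, once; it reports no verdict.
The state is a dict: "clock": time; "q": joint angles; "joint_velocities": joint speeds; "effort": joint torques, N m; "eef_pos": TCP position; "tool_rot": TCP orientation; "force": force on the tool from outside, world axes, zero at the start; "moment": the same for the moment, N m; "width": finger opening in m.
Only numpy, scipy, OpenCV 4.12 (cv2) and the standard library are available. Lean on these libraries where they do the work, as an engineer would, in place of code of your own. Each camera call takes 0.05 s, during which the arm holds its last target. There are 200 camera calls.

## Working session

There is one attempt and no reset: what is moved stays moved. The work goes in short steps, Python scripts to look and compute and a tool call to move; the robot and the scene stay as the last step left them, time stands still between calls to the robot, and variables do not carry over. Pictures are saved under pics/ and viewed, about 12 in all and at most 16, crops included, and the job is handed in when it is done.

Besides the shell and the picture viewer there is one more tool, called as name(argument=value, ...) on one line, values as JSON. step_arm: Moves the arm, as the interface text tells. Its arguments: {"type":"object","properties":{"targets":{"type":"array"}},"required":["targets"]}

```bash
ls; mkdir -p pics; cat > h.py <<'E'
import numpy as np, cv2
from cell import bot
from scipy.spatial.transform import Rotation as Ro
def snap(cam,fn,crop=None,scale=1):
    m=bot.camera_model(cam); im=bot.capture(cam)[:,:,::-1]
    np.savez('pics/'+fn+'.npz',**{k:np.array(m[k]) for k in('K','R','t')})
    cv2.imwrite('pics/'+fn+'_full.png',im)
    save(im,fn,crop,scale); return m,im
def save(im,fn,crop=None,scale=1):
    if crop: x0,y0,x1,y1=crop; im=im[y0:y1,x0:x1]
    if scale!=1: im=cv2.resize(im,None,fx=scale,fy=scale,interpolation=cv2.INTER_CUBIC)
    cv2.imwrite('pics/'+fn+'.png',im)
def ray(m,u,v,fish=False):
    K,R,t=[np.array(m[k]) for k in('K','R','t')]
    x=(u-K[0,2])/K[0,0]; y=(v-K[1,2])/K[1,1]
    if fish:
        r=np.hypot(x,y); d=np.array([x/r*np.sin(r),y/r*np.sin(r),np.cos(r)]) if r>1e-9 else np.array([0,0,1.])
    else: d=np.array([x,y,1.])
    return -R.T@t, R.T@d
def atz(m,u,v,z,fish=False):
    c,d=ray(m,u,v,fish); return c+d*(z-c[2])/d[2]
def proj(m,X,fish=False):
    K,R,t=[np.array(m[k]) for k in('K','R','t')]
    p=R@np.array(X,float)+t
    if fish:
        r=np.arctan2(np.hypot(p[0],p[1]),p[2]); n=np.hypot(p[0],p[1])+1e-12; x,y=p[0]/n*r,p[1]/n*r
    else: x,y=p[0]/p[2],p[1]/p[2]
    return np.array([K[0,0]*x+K[0,2],K[1,1]*y+K[1,2]])
def st():
    s=bot.read_state(); return s
E
python3 - <<'E'
from h import *
s=st(); print(s)
for c in('top','side'): 
    m,_=snap(c,c+'0',None,1.25); print(c,m)
print(bot.camera_model('wrist'))
E
```

```text
pics
{'clock': 0.0, 'q': array([ 1.28408124,  0.3218262 , -0.07006126,  1.45172085,  0.02262684,
        1.37078535, -0.05691307]), 'joint_velocities': array([-5.26286530e-04, -8.86412901e-04,  1.55495521e-05,  3.82932892e-04,
        1.37719345e-03,  7.53974635e-04,  6.67308192e-04]), 'effort': array([ 3.31329702e-04, -4.93578458e+01, -3.81734250e-01, -3.14335585e+01,
        1.31103705e-02,  1.13376277e-02,  1.58264356e-06]), 'eef_pos': array([ 0.19235957, -0.62030437,  0.23019823]), 'tool_rot': array([-3.13964389e+00,  1.33900693e-04,  3.00816812e-01]), 'force': array([-0.28816953,  0.16815898, -0.61176284]), 'moment': array([-0.01874647,  0.0337876 ,  0.0144551 ]), 'width': 0.08525218577736564}
top {'K': array([[372.68821222,   0.        , 316.93177488],
       [  0.        , 372.68821222, 193.81270032],
       [  0.        ,   0.        ,   1.        ]]), 'R': array([[ 0.0899681 , -0.99593365, -0.00468064],
       [-0.97573858, -0.08719994, -0.20082431],
       [ 0.19959953,  0.02263486, -0.97961609]]), 't': array([-0.02002729,  0.53172213,  1.01614842])}
side {'K': array([[501.4699574 ,   0.        , 315.71671516],
       [  0.        , 501.4699574 , 206.65973424],
       [  0.        ,   0.        ,   1.        ]]), 'R': array([[ 8.07181969e-01, -5.90302253e-01, -7.20473512e-04],
       [-4.42043413e-01, -6.03642366e-01, -6.63485881e-01],
       [ 3.91222302e-01,  5.35872320e-01, -7.48188456e-01]]), 't': array([-0.43691822,  0.30649158,  1.21962684])}
{'K': array([[309.70691629,   0.        , 322.21221529],
       [  0.        , 309.70691629, 205.44828612],
       [  0.        ,   0.        ,   1.        ]]), 'R': array([[ 0.29592298, -0.95521098, -0.00125364],
       [-0.91248506, -0.28307419,  0.29536422],
       [-0.28249002, -0.08626113, -0.95538391]]), 't': array([-0.64972091, -0.0378214 ,  0.37998176])}
```

View pics/top0.png

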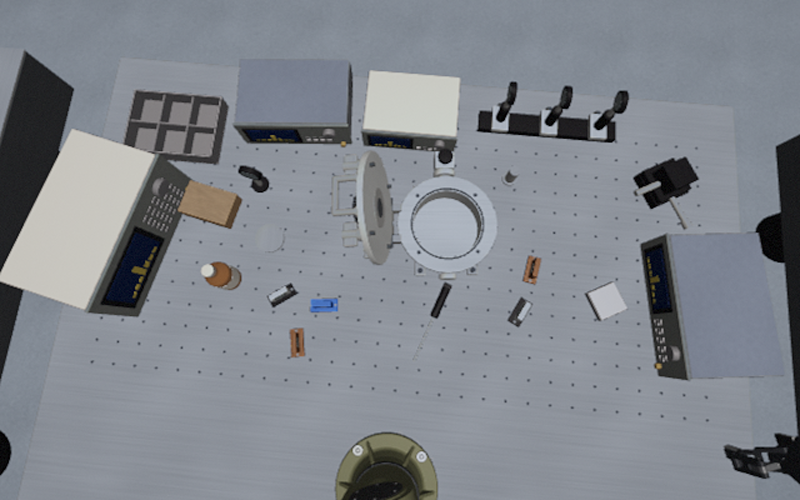

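View pics/side0.png

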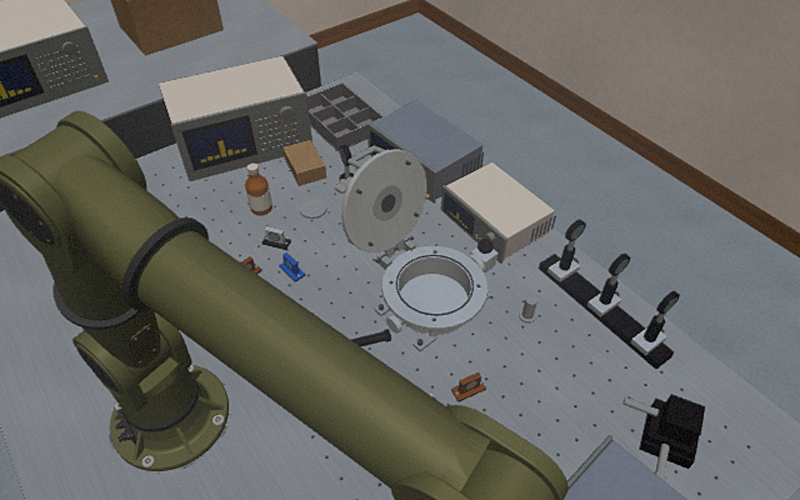

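```bash
python3 - <<'E'
from h import *
im=cv2.imread('pics/top0_full.png')
def c(x0,y0,w,h,s,out): return cv2.resize(im[y0:y0+h,x0:x0+w],out,interpolation=cv2.INTER_CUBIC)
a=c(260,110,150,120,0,(750,600))  # scale 5
b=c(205,220,40,32,0,(0,0) if 0 else (400,320)) # 10
d=c(395,230,40,32,0,(400,320))
A=np.zeros((600,800,3),np.uint8); A[:600,:750]=a; cv2.imwrite('pics/c1.png',A)
B=np.hstack([b,d]); cv2.imwrite('pics/c2.png',B)
E
```

```text
(no output)
```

View pics/c1.png

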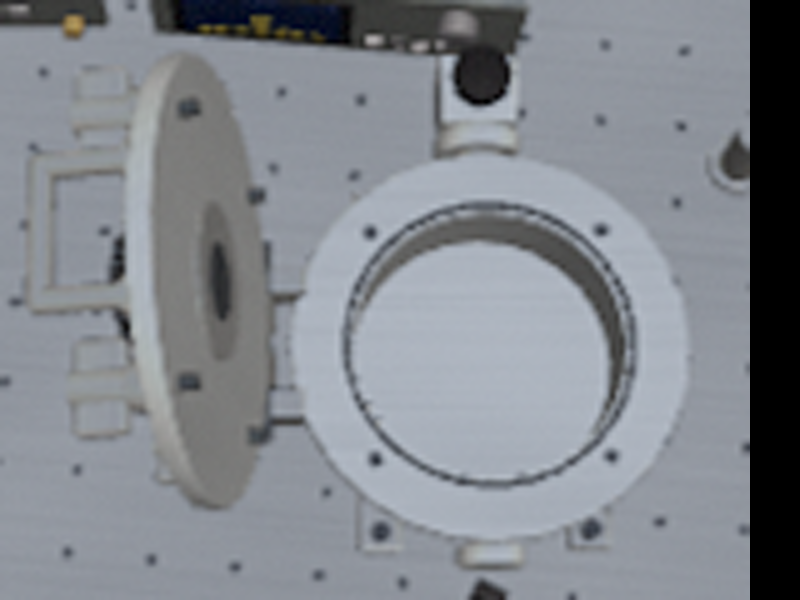

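View pics/c2.png

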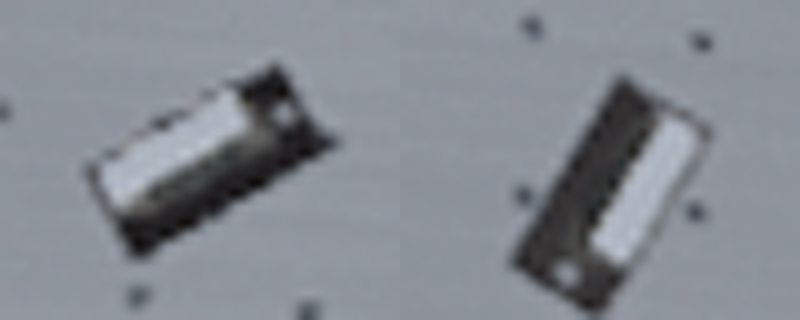

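```bash
cat > geo.py <<'E'
from h import *
m=dict(np.load('pics/top0.npz'))
h=[(371,232),(602,229),(612,455),(376,459)]
P=np.array([atz(m,260+(u+.5)/5-.5,110+(v+.5)/5-.5,.068) for u,v in h]); c=P.mean(0)
# holes: (+x,+y),(+x,-y),(-x,-y),(-x,+y)
L=np.array([[1,1],[1,-1],[-1,-1],[-1,1]])*.0665
Q=P[:,:2]-c[:2]; yaw=np.arctan2((L[:,0]*Q[:,1]-L[:,1]*Q[:,0]).sum(),(L*Q).sum())
print('cell',c,'yaw',yaw,'r',np.linalg.norm(Q,axis=1))
for n,o,pts in(('A',(205,220),[(85,170),(275,65),(335,140),(135,258)]),('B',(395,230),[(222,75),(310,130),(200,318),(112,265)])):
    P=np.array([atz(m,o[0]+(u+.5)/10-.5,o[1]+(v+.5)/10-.5,.006)[:2] for u,v in pts])
    d=[P[(i+1)%4]-P[i] for i in range(4)]; l=d[0]-d[2] if np.linalg.norm(d[0])>np.linalg.norm(d[1]) else d[1]-d[3]
    print(n,P.mean(0),np.hypot(*P.mean(0)),'yaw',np.arctan2(l[1],l[0]),[np.linalg.norm(x) for x in d])
E
python3 geo.py
```

```text
cell [ 0.58457392 -0.08434267  0.068     ] yaw 0.10232123295927541 r [0.0942317  0.09440462 0.09386061 0.09443751]
A [0.39308012 0.28567897] 0.48592638594160226 yaw -0.9506917074836881 [np.float64(0.06260915150530545), np.float64(0.0289620435023162), np.float64(0.0666401474683396), np.float64(0.030280353936623323)]
B [ 0.40285752 -0.27224746] 0.48622305710060837 yaw 2.6623495277215907 [np.float64(0.02952912763627906), np.float64(0.0643293390629368), np.float64(0.02895882566605058), np.float64(0.06502248330095564)]
```

```bash
cat > plan.py <<'E'
from h import *
from scipy.linalg import logm,expm
CX,CY,CW=0.5846,-0.0843,0.102
def T(p,y):
    M=np.eye(4); M[:3,:3]=Ro.from_euler('xyz',[np.pi,0,y]).as_matrix(); M[:3,3]=p; return M
def cell(x,y,z): 
    c,s=np.cos(CW),np.sin(CW); return np.array([CX+c*x-s*y,CY+s*x+c*y,z])
def cur():
    s=st(); M=np.eye(4); M[:3,:3]=Ro.from_euler('xyz',s['tool_rot']).as_matrix(); M[:3,3]=s['eef_pos']; return M,s
def leg(M0,M1,n=None):
    """per-row shift (cm) and turn (rad) for a steady screw move of n rows"""
    D=np.linalg.inv(M0)@M1; r=Ro.from_matrix(D[:3,:3]).as_rotvec()
    if n is None: n=int(np.ceil(max(np.linalg.norm(D[:3,3])/.036,np.linalg.norm(r)/.115)))
    L=np.real(logm(D))/n; E=expm(L); q=Ro.from_matrix(E[:3,:3]).as_rotvec()
    print(n,'x',np.round(E[:3,3]*100,2).tolist(),np.round(q,3).tolist())
def legs(*W):
    """W: (pos,yaw[,n]) waypoints from the present pose"""
    M,s=cur(); print('t %.2f'%s['clock'],'at',np.round(s['eef_pos'],4),np.round(s['tool_rot'],3),'F',np.round(s['force'],1),'w %.4f'%s['width'])
    for w in W:
        N=T(*w[:2]); leg(M,N,*w[2:]); M=N
E
python3 - <<'E'
from plan import *
m=dict(np.load('pics/top0.npz'))
for p in [(645,240),(685,378),(605,300),(300,405)]: print(p,atz(m,p[0]/1.25,p[1]/1.25,0))
legs(([.25,-.46,.24],.0),([.403,-.2722,.2],-.479))
E
```

```text
(645, 240) [ 0.60132565 -0.5682446   0.        ]
(685, 378) [ 0.28719073 -0.65323504  0.        ]
(605, 300) [ 0.44810096 -0.47245199  0.        ]
(300, 405) [0.1498589  0.21123302 0.        ]
t 0.10 at [ 0.1924 -0.6204  0.2303] [-3.14   0.     0.301] F [0.  0.1 0.7] w 0.0854
5 x [1.72, -2.96, -0.19] [-0.0, 0.0, 0.06]
7 x [1.61, -3.1, 0.57] [-0.0, -0.0, 0.068]
```

step_arm(targets=[[[1.72,-2.96,-0.19],[0,0,0.06],8.5],[[1.72,-2.96,-0.19],[0,0,0.06],8.5],[[1.72,-2.96,-0.19],[0,0,0.06],8.5],[[1.72,-2.96,-0.19],[0,0,0.06],8.5],[[1.72,-2.96,-0.19],[0,0,0.06],8.5]])

```text
clock: 0.52
eef_pos: [0.25, -0.4586, 0.2404]
tool_rot: [-3.141, 0.001, -0.003]
force: [0.8, -0.0, 0.1]
width: 0.085
```

step_arm(targets=[[[1.61,-3.1,0.57],[0,0,0.068],5],[[1.61,-3.1,0.57],[0,0,0.068],5],[[1.61,-3.1,0.57],[0,0,0.068],5],[[1.61,-3.1,0.57],[0,0,0.068],5],[[1.61,-3.1,0.57],[0,0,0.068],5]])

```text
clock: 0.93
eef_pos: [0.3507, -0.3165, 0.2119]
tool_rot: [3.141, 0.0, -0.343]
force: [1.1, -0.6, -1.0]
width: 0.0497
```

step_arm(targets=[[[1.61,-3.1,0.57],[0,0,0.068],5],[[1.61,-3.1,0.57],[0,0,0.068],5],[[0,0,0],[0,0,0],5],[[0,0,0],[0,0,0],5],[[0,0,0],[0,0,0],5]])

```text
clock: 1.35
eef_pos: [0.4025, -0.2727, 0.2006]
tool_rot: [3.141, 0.001, -0.475]
force: [-0.1, -0.8, 0.6]
width: 0.0501
```

```bash
python3 - <<'E'
from plan import *
m,im=snap('wrist','w1',None,1.25)
print(m['R'],m['t'], 'B px',1.25*proj(m,[.403,-.2722,.006],True),[np.round(1.25*proj(m,[.403+.0*0+a*np.cos(-.479)*.032-b*np.sin(-.479)*.015,-.2722+a*np.sin(-.479)*.032+b*np.cos(-.479)*.015,.008],True)) for a,b in((1,1),(1,-1),(-1,-1),(-1,1))])
legs(([.403,-.2722,.016],-.479))
E
```

```text
[[-0.45743071 -0.88924469  0.00101518]
 [-0.84930634  0.437224    0.29582752]
 [-0.26350691  0.1344584  -0.95524083]] [-0.05861526  0.43217686  0.49345575] B px [401.75576377 226.19944356] [array([385., 191.]), array([419., 191.]), array([418., 261.]), array([385., 261.])]
t 1.40 at [ 0.4021 -0.2733  0.2007] [ 3.141e+00  1.000e-03 -4.760e-01] F [-0.4  0.3 -1.4] w 0.0499
6 x [0.01, -0.03, 3.08] [0.0, 0.0, 0.0]
```

View pics/w1.png

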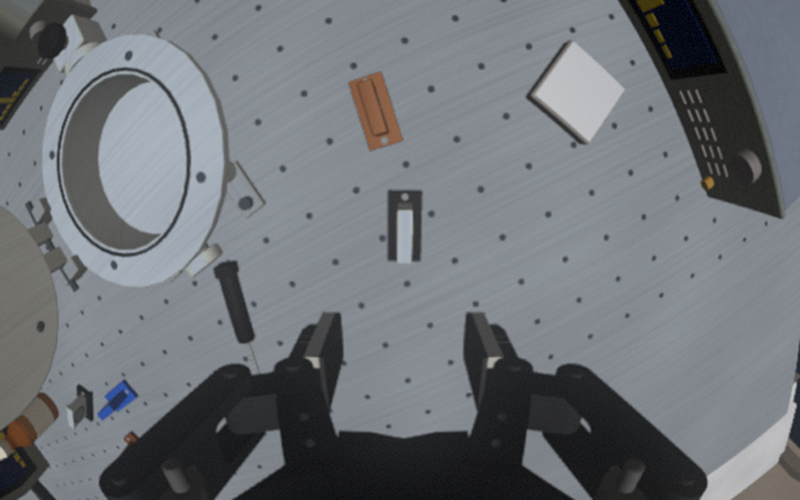

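step_arm(targets=[[[0.0,0.02,3.1],[0,0,0],4.5],[[0.0,0.02,3.1],[0,0,0],4.5],[[0.0,0.02,3.1],[0,0,0],4.5],[[0.0,0.02,3.1],[0,0,0],4.5],[[0,0,3.1],[0,0,0],4.5]])

```text
clock: 1.82
eef_pos: [0.4015, -0.2748, 0.0449]
tool_rot: [3.141, -0.001, -0.478]
force: [0.7, -0.4, 0.8]
width: 0.0451
```

step_arm(targets=[[[0,0,1.5],[0,0,0],4.5],[[0,0,1.45],[0,0,0],4.5],[[0,0,0],[0,0,0],1],[[0,0,0],[0,0,0],0.8],[[0,0,0],[0,0,0],0.8]])

```text
clock: 2.23
eef_pos: [0.4028, -0.2743, 0.0174]
tool_rot: [3.141, -0.001, -0.477]
force: [3.5, -1.2, -1.6]
width: 0.0109
```

step_arm(targets=[[[0,0,0],[0,0,0],0.8],[[0,0,-1],[0,0,0],0.8],[[0,0,-3],[0,0,0],0.8],[[0,0,-3],[0,0,0],0.8],[[0,0,-3],[0,0,0],0.8]])

```text
clock: 2.65
eef_pos: [0.4027, -0.2729, 0.1188]
tool_rot: [3.141, -0.001, -0.475]
force: [-0.5, -1.2, -0.8]
width: 0.0108
```

```bash
python3 - <<'E'
from plan import *
legs((cell(0,-27,0)*0+cell(0,-.027,.14),.102),(cell(0,-.027,.032),.102),(cell(0,-.027,.030),.102))
E
```

```text
t 2.65 at [ 0.4027 -0.2729  0.1188] [ 3.141e+00 -1.000e-03 -4.750e-01] F [-0.5 -1.2 -0.8] w 0.0108
7 x [2.08, -2.88, -0.3] [0.0, -0.0, -0.082]
4 x [0.0, -0.0, 2.7] [0.0, 0.0, -0.0]
1 x [0.0, 0.0, 0.2] [0.0, 0.0, -0.0]
```

step_arm(targets=[[[2.08,-2.88,-0.3],[0,0,-0.082],0.8],[[2.08,-2.88,-0.3],[0,0,-0.082],0.8],[[2.08,-2.88,-0.3],[0,0,-0.082],0.8],[[2.08,-2.88,-0.3],[0,0,-0.082],0.8],[[2.08,-2.88,-0.3],[0,0,-0.082],0.8]])

```text
clock: 3.07
eef_pos: [0.5465, -0.1682, 0.1334]
tool_rot: [3.14, -0.002, -0.062]
force: [1.0, -0.6, -1.5]
width: 0.0114
```

step_arm(targets=[[[2.08,-2.88,-0.3],[0,0,-0.082],0.8],[[2.08,-2.88,-0.3],[0,0,-0.082],0.8],[[0,0,0],[0,0,0],0.8],[[0,0,0],[0,0,0],0.8],[[0,0,0],[0,0,0],0.8]])

```text
clock: 3.48
eef_pos: [0.5877, -0.1126, 0.1382]
tool_rot: [3.14, -0.0, 0.098]
force: [-1.0, -1.3, -1.5]
width: 0.0107
```

```bash
python3 - <<'E'
from plan import *
m,im=snap('wrist','w2',None,1.25)
legs((cell(0,-.027,.04),.102),(cell(0,-.027,.029),.102))
print(1.25*proj(m,cell(0,0,.01),True),1.25*proj(m,cell(.114,0,.068),True),1.25*proj(m,cell(0,-.114,.068),True),1.25*proj(m,cell(.0665,-.0665,.068),True),1.25*proj(m,cell(.0665,.0665,.068),True))
E
```

```text
t 3.53 at [ 0.5872 -0.1136  0.1379] [3.14  0.    0.097] F [ 0.2 -0.9 -1.3] w 0.0114
3 x [0.01, -0.08, 3.26] [0.0, 0.0, -0.002]
1 x [0.0, 0.0, 1.1] [0.0, 0.0, -0.0]
[362.99139141 246.91999896] [348.53442219  74.07526483] [541.90310252 272.1904802 ] [470.43760457 158.96302197] [237.8439044 164.8604897]
```

View pics/w2.png

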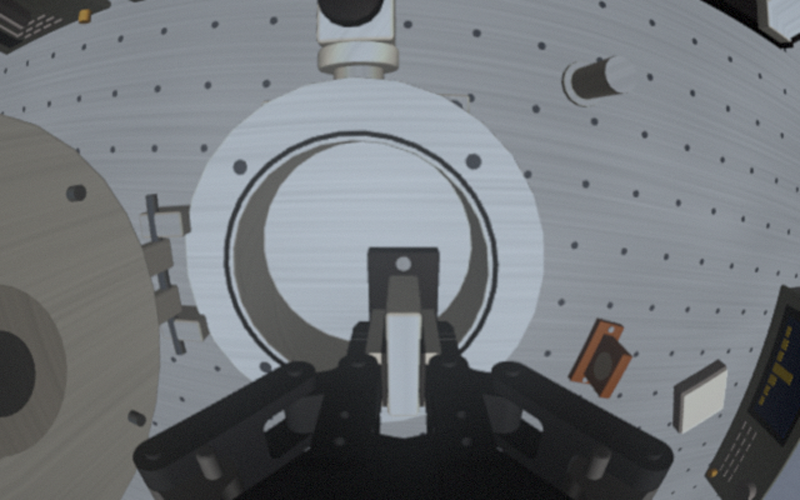

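step_arm(targets=[[[0,-0.08,3.2],[0,0,0],0.8],[[0,-0.08,3.2],[0,0,0],0.8],[[0,-0.08,3.2],[0,0,0],0.8],[[0,0,0.7],[0,0,0],0.8],[[0,0,0.4],[0,0,0],0.8]])

```text
clock: 3.95
eef_pos: [0.5853, -0.1112, 0.0287]
tool_rot: [-3.141, 0.004, 0.096]
force: [0.5, 0.3, -0.8]
width: 0.0109
```

step_arm(targets=[[[0,0,0.2],[0,0,0],0.8],[[0,0,0],[0,0,0],0.8],[[0,0,0],[0,0,0],3.5],[[0,0,0],[0,0,0],3.5],[[0,0,0],[0,0,0],3.5]])

```text
clock: 4.37
eef_pos: [0.5887, -0.1098, 0.0299]
tool_rot: [3.14, -0.002, 0.099]
force: [0.1, 0.6, -0.2]
width: 0.035
```

step_arm(targets=[[[0,0,-2],[0,0,0],3.5],[[0,0,-3.5],[0,0,0],3.5],[[0,0,-3.5],[0,0,0],3.5],[[0,0,-4],[0,0,0],3.5],[[0,0,-4],[0,0,0],3.5]])

```text
clock: 4.78
eef_pos: [0.5873, -0.1093, 0.2007]
tool_rot: [3.141, -0.0, 0.099]
force: [1.3, -0.3, 0.8]
width: 0.0352
```

```bash
python3 - <<'E'
from plan import *
snap('wrist','w3',(150,50,500,320),2)
# handle angle from the top picture
m=dict(np.load('pics/top0.npz')); a=np.array([260+40/5,110+232/5])
from scipy.optimize import minimize_scalar
def bar(th): return cell(0,.128-.226*np.cos(th)+.051*np.sin(th),.076+.226*np.sin(th)+.051*np.cos(th))
f=lambda th:np.linalg.norm(proj(m,bar(th))-a)
r=minimize_scalar(f,bounds=(1.4,1.95),method='bounded'); print(r.x,r.fun,bar(r.x))
legs((cell(0,-.05,.40),1.0),([.42,.08,.40],1.7),([.393,.2857,.30],2.19),([.393,.2857,.12],2.19))
E
```

```text
1.7908160423244268 0.12835188954088433 [0.56147648 0.14161447 0.28542116]
t 4.83 at [ 0.592  -0.1097  0.2102] [ 3.136 -0.013  0.099] F [3.3 0.1 6.3] w 0.0350
8 x [-0.16, 0.27, -2.37] [0.001, -0.001, -0.113]
8 x [2.07, -2.8, 0.0] [0.0, 0.0, -0.088]
7 x [2.93, 0.62, 1.43] [-0.0, 0.0, -0.07]
5 x [-0.0, -0.0, 3.6] [-0.0, -0.0, 0.0]
```

View pics/w3.png

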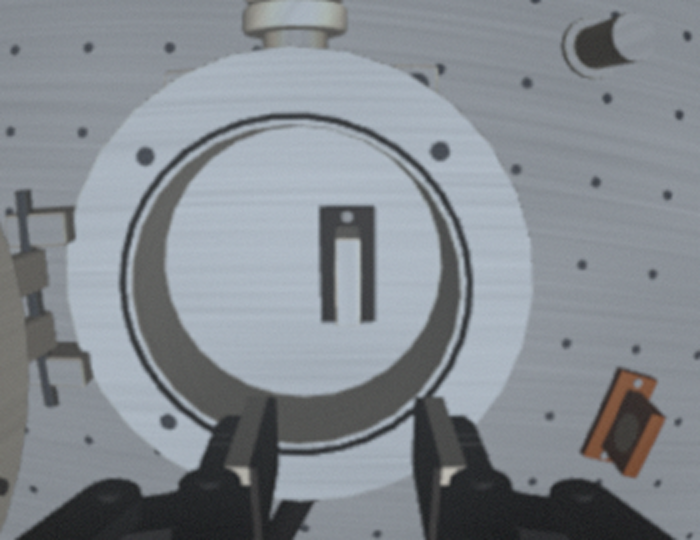

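step_arm(targets=[[[-0.16,0.27,-2.4],[0,0,-0.113],3.5],[[-0.16,0.27,-2.4],[0,0,-0.113],3.5],[[-0.16,0.27,-2.4],[0,0,-0.113],3.5],[[-0.16,0.27,-2.4],[0,0,-0.113],3.5],[[-0.16,0.27,-2.4],[0,0,-0.113],3.5]])

```text
clock: 5.25
eef_pos: [0.5842, -0.1247, 0.3202]
tool_rot: [3.14, -0.0, 0.67]
force: [0.3, -0.4, -1.2]
width: 0.035
```

step_arm(targets=[[[-0.16,0.27,-2.4],[0,0,-0.113],3.5],[[-0.16,0.27,-2.4],[0,0,-0.113],3.5],[[-0.16,0.27,-2.4],[0,0,-0.113],3.5],[[0,0,0],[0,0,0],4.5],[[0,0,0],[0,0,0],4.5]])

```text
clock: 5.67
eef_pos: [0.5873, -0.1337, 0.3921]
tool_rot: [3.138, -0.001, 1.002]
force: [0.0, -0.3, -0.4]
width: 0.0454
```

```bash
python3 - <<'E'
from plan import *
legs(([.46,.10,.40],1.8,8),([.393,.2857,.25],2.19,7))
E
```

```text
t 5.67 at [ 0.5873 -0.1337  0.3921] [ 3.138e+00 -1.000e-03  1.002e+00] F [ 0.  -0.3 -0.4] w 0.0454
8 x [2.57, -2.25, -0.1] [0.0, 0.0, -0.1]
7 x [2.83, 0.14, 2.14] [0.0, 0.0, -0.056]
```

step_arm(targets=[[[2.57,-2.25,-0.1],[0,0,-0.1],4.5],[[2.57,-2.25,-0.1],[0,0,-0.1],4.5],[[2.57,-2.25,-0.1],[0,0,-0.1],4.5],[[2.57,-2.25,-0.1],[0,0,-0.1],4.5],[[2.57,-2.25,-0.1],[0,0,-0.1],4.5]])

```text
clock: 6.08
eef_pos: [0.5273, 0.027, 0.3938]
tool_rot: [-3.14, -0.0, 1.508]
force: [-0.2, 1.3, 0.3]
width: 0.045
```

step_arm(targets=[[[2.57,-2.25,-0.1],[0,0,-0.1],4.5],[[2.57,-2.25,-0.1],[0,0,-0.1],4.5],[[2.57,-2.25,-0.1],[0,0,-0.1],4.5],[[2.83,0.14,2.14],[0,0,-0.056],4.5],[[2.83,0.14,2.14],[0,0,-0.056],4.5]])

```text
clock: 6.5
eef_pos: [0.4461, 0.1561, 0.3552]
tool_rot: [3.139, 0.003, 1.915]
force: [1.0, -0.2, 0.3]
width: 0.045
```

step_arm(targets=[[[2.83,0.14,2.14],[0,0,-0.056],4.5],[[2.83,0.14,2.14],[0,0,-0.056],4.5],[[2.83,0.14,2.14],[0,0,-0.056],4.5],[[2.83,0.14,2.14],[0,0,-0.056],4.5],[[2.83,0.14,2.14],[0,0,-0.056],4.5]])

```text
clock: 6.92
eef_pos: [0.3896, 0.2854, 0.2466]
tool_rot: [-3.141, 0.001, 2.196]
force: [0.8, 0.3, -0.7]
width: 0.0451
```

```bash
python3 - <<'E'
from plan import *
m,im=snap('wrist','w4',None,1.25)
c=np.array([.3931,.2857]);y=-.951
print([np.round(1.25*proj(m,[c[0]+a*np.cos(y)*.032-b*np.sin(y)*.015,c[1]+a*np.sin(y)*.032+b*np.cos(y)*.015,.008],True)) for a,b in((1,1),(1,-1),(-1,-1),(-1,1))])
legs(([.393,.2857,.016],2.19))
E
```

```text
[array([420., 248.]), array([391., 248.]), array([391., 185.]), array([421., 186.])]
t 6.97 at [0.3836 0.2899 0.243 ] [-3.136 -0.004  2.207] F [-5.   1.1 -2.6] w 0.0453
7 x [-0.13, 0.09, 3.24] [-0.001, -0.001, 0.002]
```

View pics/w4.png

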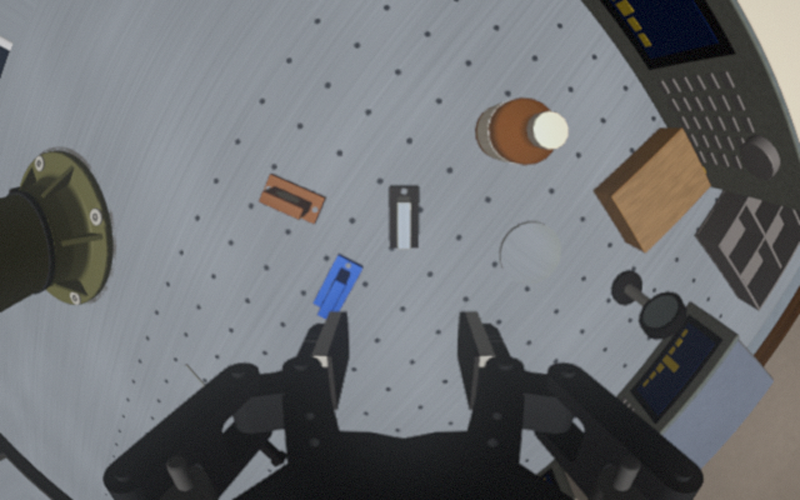

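step_arm(targets=[[[0,0,2],[0,0,0],4.5],[[0,0,1],[0,0,0],4],[[0,0,0],[0,0,0],4],[[0,0,0],[0,0,0],4],[[0,0,0],[0,0,0],4]])

```text
clock: 7.38
eef_pos: [0.3916, 0.2843, 0.2191]
tool_rot: [3.141, 0.0, 2.193]
force: [0.0, -0.3, 0.4]
width: 0.0401
```

```bash
python3 - <<'E'
from plan import *
legs(([.393,.2857,.016],2.19))
E
```

```text
t 7.38 at [0.3916 0.2843 0.2191] [3.141 0.    2.193] F [ 0.  -0.3  0.4] w 0.0401
6 x [0.01, 0.03, 3.38] [0.0, 0.0, 0.001]
```

step_arm(targets=[[[0.01,0.03,3.4],[0,0,0],4],[[0.01,0.03,3.4],[0,0,0],4],[[0.01,0.03,3.4],[0,0,0],4],[[0.01,0.03,3.4],[0,0,0],4],[[0.01,0,3.4],[0,0,0],4]])

```text
clock: 7.8
eef_pos: [0.3932, 0.2856, 0.0479]
tool_rot: [3.14, 0.001, 2.192]
force: [0.7, -1.0, 0.5]
width: 0.04
```

step_arm(targets=[[[0,0,2],[0,0,0],4],[[0,0,1.2],[0,0,0],4],[[0,0,0],[0,0,0],1],[[0,0,0],[0,0,0],0.8],[[0,0,0],[0,0,0],0.8]])

```text
clock: 8.22
eef_pos: [0.3931, 0.2866, 0.0182]
tool_rot: [3.139, 0.001, 2.194]
force: [0.3, 0.3, -0.9]
width: 0.0111
```

step_arm(targets=[[[0,0,0],[0,0,0],0.8],[[0,0,-1],[0,0,0],0.8],[[0,0,-3],[0,0,0],0.8],[[0,0,-3],[0,0,0],0.8],[[0,0,-3],[0,0,0],0.8]])

```text
clock: 8.63
eef_pos: [0.3914, 0.2861, 0.1187]
tool_rot: [3.141, 0.0, 2.196]
force: [1.0, -0.8, -1.5]
width: 0.0112
```

```bash
python3 - <<'E'
from plan import *
legs(([.40,.27,.40],2.0,9),([.46,.10,.42],1.8,7),(cell(0,.0,.42),3.24),(cell(0,.025,.15),3.244))
E
```

```text
t 8.63 at [0.3914 0.2861 0.1187] [3.141 0.    2.196] F [ 1.  -0.8 -1.5] w 0.0112
9 x [-0.2, -0.01, -3.13] [0.0, 0.0, 0.022]
7 x [-2.58, -0.01, -0.29] [0.0, -0.0, 0.029]
13 x [-1.78, -0.55, -0.0] [0.0, 0.0, -0.111]
8 x [0.0, 0.31, 3.37] [-0.0, 0.0, -0.001]
```

step_arm(targets=[[[-0.2,0,-3.1],[0,0,0.022],0.8],[[-0.2,0,-3.1],[0,0,0.022],0.8],[[-0.2,0,-3.1],[0,0,0.022],0.8],[[-0.2,0,-3.1],[0,0,0.022],0.8],[[-0.2,0,-3.1],[0,0,0.022],0.8]])

```text
clock: 9.05
eef_pos: [0.3965, 0.278, 0.2742]
tool_rot: [3.14, 0.002, 2.085]
force: [1.1, 0.2, -1.4]
width: 0.011
```

step_arm(targets=[[[-0.2,0,-3.1],[0,0,0.022],0.8],[[-0.2,0,-3.1],[0,0,0.022],0.8],[[-0.2,0,-3.1],[0,0,0.022],0.8],[[-0.2,0,-3.1],[0,0,0.022],0.8],[[-2.58,0,-0.3],[0,0,0.029],0.8]])

```text
clock: 9.47
eef_pos: [0.4099, 0.2535, 0.4051]
tool_rot: [3.132, -0.0, 1.977]
force: [0.1, 1.0, -1.9]
width: 0.011
```

step_arm(targets=[[[-2.58,0,-0.3],[0,0,0.029],0.8],[[-2.58,0,-0.3],[0,0,0.029],0.8],[[-2.58,0,-0.3],[0,0,0.029],0.8],[[-2.58,0,-0.3],[0,0,0.029],0.8],[[-2.58,0,-0.3],[0,0,0.029],0.8]])

```text
clock: 9.88
eef_pos: [0.454, 0.1251, 0.4149]
tool_rot: [3.14, 0.002, 1.823]
force: [0.5, 0.2, -1.3]
width: 0.011
```

step_arm(targets=[[[-2.58,0,-0.3],[0,0,0.029],0.8],[[-1.78,-0.55,0],[0,0,-0.111],0.8],[[-1.78,-0.55,0],[0,0,-0.111],0.8],[[-1.78,-0.55,0],[0,0,-0.111],0.8],[[-1.78,-0.55,0],[0,0,-0.111],0.8]])

```text
clock: 10.3
eef_pos: [0.4668, 0.0267, 0.4181]
tool_rot: [3.141, 0.002, 2.245]
force: [0.4, -0.6, -1.1]
width: 0.011
```

step_arm(targets=[[[-1.78,-0.55,0],[0,0,-0.111],0.8],[[-1.78,-0.55,0],[0,0,-0.111],0.8],[[-1.78,-0.55,0],[0,0,-0.111],0.8],[[-1.78,-0.55,0],[0,0,-0.111],0.8],[[-1.78,-0.55,0],[0,0,-0.111],0.8]])

```text
clock: 10.72
eef_pos: [0.5184, -0.0501, 0.4182]
tool_rot: [-3.141, 0.002, 2.799]
force: [0.4, 0.4, -1.5]
width: 0.0112
```

step_arm(targets=[[[-1.78,-0.55,0],[0,0,-0.111],0.8],[[-1.78,-0.55,0],[0,0,-0.111],0.8],[[-1.78,-0.55,0],[0,0,-0.111],0.8],[[-1.78,-0.55,0],[0,0,-0.111],0.8],[[0,0,0],[0,0,0],0.8]])

```text
clock: 11.13
eef_pos: [0.5858, -0.0856, 0.4164]
tool_rot: [3.14, 0.001, -3.044]
force: [-1.6, -1.1, -1.8]
width: 0.0109
```

```bash
python3 - <<'E'
from plan import *
legs((cell(0,.025,.15),3.244),(cell(0,.025,.0285),3.244))
E
```

```text
t 11.13 at [ 0.5858 -0.0856  0.4164] [ 3.140e+00  1.000e-03 -3.044e+00] F [-1.6 -1.1 -1.8] w 0.0109
8 x [0.02, 0.33, 3.33] [0.0, 0.0, -0.001]
4 x [-0.0, -0.0, 3.04] [0.0, -0.0, -0.0]
```

step_arm(targets=[[[0,0.33,3.33],[0,0,0],0.8],[[0,0.33,3.33],[0,0,0],0.8],[[0,0.33,3.33],[0,0,0],0.8],[[0,0.33,3.33],[0,0,0],0.8],[[0,0.33,3.33],[0,0,0],0.8]])

```text
clock: 11.55
eef_pos: [0.5819, -0.067, 0.2503]
tool_rot: [-3.141, 0.002, -3.047]
force: [0.6, -0.0, -1.9]
width: 0.0112
```

step_arm(targets=[[[0,0.33,3.33],[0,0,0],0.8],[[0,0.33,3.33],[0,0,0],0.8],[[0,0.33,3.33],[0,0,0],0.8],[[0,0,2],[0,0,0],0.8],[[0,0,0],[0,0,0],0.8]])

```text
clock: 11.97
eef_pos: [0.5778, -0.0573, 0.1267]
tool_rot: [3.14, -0.007, -3.047]
force: [-1.9, -0.5, -1.9]
width: 0.011
```

```bash
python3 - <<'E'
from plan import *
legs((cell(0,.025,.0285),3.244))
E
```

```text
t 11.97 at [ 0.5778 -0.0573  0.1267] [ 3.14  -0.007 -3.047] F [-1.9 -0.5 -1.9] w 0.0110
3 x [-0.15, -0.09, 3.27] [0.001, -0.002, -0.003]
```

step_arm(targets=[[[0,0,3],[0,0,0],0.8],[[0,0,3],[0,0,0],0.8],[[0,0,2.6],[0,0,0],0.8],[[0,0,0.6],[0,0,0],0.8],[[0,0,0],[0,0,0],0.8]])

```text
clock: 12.38
eef_pos: [0.581, -0.0581, 0.0385]
tool_rot: [3.141, -0.001, -3.047]
force: [-0.3, 0.2, -0.8]
width: 0.0109
```

step_arm(targets=[[[0,0,0.3],[0,0,0],0.8],[[0,0,0.2],[0,0,0],0.8],[[0,0,0.1],[0,0,0],0.8],[[0,0,0],[0,0,0],0.8],[[0,0,0],[0,0,0],0.8]])

```text
clock: 12.8
eef_pos: [0.5822, -0.0579, 0.0331]
tool_rot: [-3.141, 0.001, -3.047]
force: [0.3, -0.4, 0.2]
width: 0.0108
```

step_arm(targets=[[[0,0,0.2],[0,0,0],0.8],[[0,0,0.2],[0,0,0],0.8],[[0,0,0],[0,0,0],0.8],[[0,0,0],[0,0,0],0.8],[[0,0,0],[0,0,0],0.8]])

```text
clock: 13.22
eef_pos: [0.5815, -0.0578, 0.0281]
tool_rot: [3.142, -0.0, -3.046]
force: [-0.1, -0.3, -1.1]
width: 0.0109
```

step_arm(targets=[[[0,0,0],[0,0,0],3.2],[[0,0,0],[0,0,0],3.2],[[0,0,0],[0,0,0],3.2],[[0,0,-1.5],[0,0,0],3.2],[[0,0,-3],[0,0,0],3.2]])

```text
clock: 13.63
eef_pos: [0.5787, -0.0578, 0.0703]
tool_rot: [3.139, -0.007, -3.046]
force: [-0.4, -0.1, 0.6]
width: 0.0323
```

step_arm(targets=[[[0,0,-3.5],[0,0,0],3.2],[[0,0,-3.5],[0,0,0],3.2],[[0,0,-3.5],[0,0,0],3.2],[[0,0,-2],[0,0,0],3.2],[[0,0,0],[0,0,0],3.2]])

```text
clock: 14.05
eef_pos: [0.5848, -0.0576, 0.204]
tool_rot: [-3.139, 0.009, -3.046]
force: [0.8, -0.4, 0.7]
width: 0.0319
```

```bash
python3 - <<'E'
from plan import *
legs()
m,im=snap('wrist','w5',(120,60,520,320),2)
t=dict(np.load('pics/top0.npz'))
snap('top','top5',(260,110,410,230),5)
a=cv2.imread('pics/w5.png'); b=cv2.imread('pics/top5.png'); b=cv2.resize(b,(400,320))
a=cv2.resize(a,(400,260)); C=np.zeros((580,400,3),np.uint8); C[:260]=a; C[260:]=b; cv2.imwrite('pics/c5.png',C)
E
```

```text
t 14.05 at [ 0.5848 -0.0576  0.204 ] [-3.139  0.009 -3.046] F [ 0.8 -0.4  0.7] w 0.0319
```

View pics/c5.png

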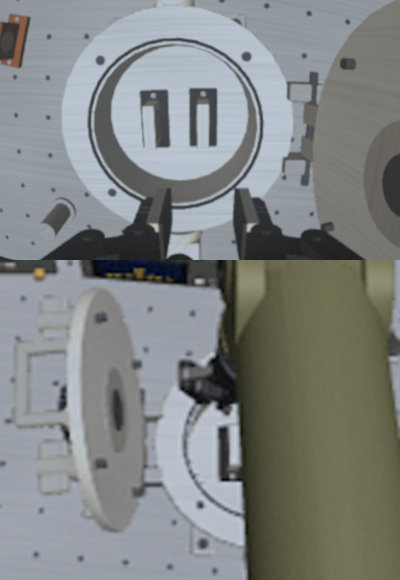

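```bash
python3 - <<'E'
from plan import *
legs((cell(0,.03,.40),3.244),([.5615,.1416,.40],3.244),([.5615,.1416,.30],3.244))
E
```

```text
t 14.15 at [ 0.582  -0.0579  0.199 ] [-3.141e+00  2.000e-03 -3.046e+00] F [ 0.  -0.2 -0.4] w 0.0322
6 x [-0.0, 0.06, -3.35] [-0.0, 0.0, -0.001]
6 x [-0.0, 3.28, 0.0] [0.0, -0.0, -0.0]
3 x [-0.0, 0.0, 3.33] [0.0, -0.0, -0.0]
```

step_arm(targets=[[[0,0.06,-3.35],[0,0,0],3.5],[[0,0.06,-3.35],[0,0,0],3.5],[[0,0.06,-3.35],[0,0,0],3.5],[[0,0.06,-3.35],[0,0,0],3.5],[[0,0.06,-3.35],[0,0,0],3.5]])

```text
clock: 14.57
eef_pos: [0.5805, -0.055, 0.3652]
tool_rot: [3.141, -0.003, -3.046]
force: [0.7, 0.2, -0.2]
width: 0.0351
```

step_arm(targets=[[[0,0.06,-3.35],[0,0,0],3.5],[[0,3.28,0],[0,0,0],3.5],[[0,3.28,0],[0,0,0],3.5],[[0,3.28,0],[0,0,0],3.5],[[0,3.28,0],[0,0,0],3.5]])

```text
clock: 14.98
eef_pos: [0.5683, 0.0773, 0.3973]
tool_rot: [3.142, -0.003, -3.047]
force: [0.5, -0.1, 0.3]
width: 0.0352
```

step_arm(targets=[[[0,3.28,0],[0,0,0],3.5],[[0,3.28,0],[0,0,0],3.5],[[0,0,0],[0,0,0],3.5],[[0,0,0],[0,0,0],3.5],[[0,0,0],[0,0,0],3.5]])

```text
clock: 15.4
eef_pos: [0.5625, 0.141, 0.3975]
tool_rot: [-3.141, -0.003, -3.046]
force: [0.1, -0.3, 0.2]
width: 0.0352
```

```bash
cat >> plan.py <<'E'
def bar(th,x=0): return cell(x,.128-.226*np.cos(th)+.051*np.sin(th),.076+.226*np.sin(th)+.051*np.cos(th))
E
python3 - <<'E'
from plan import *
m,im=snap('wrist','w6',None,1.25)
for th in(1.75,1.79,1.83): print(th,[1.25*proj(m,bar(th,x),True) for x in(-.032,.032)])
legs(([.5615,.1416,.27],3.244))
E
```

```text
1.75 [array([391.28985537, 205.02286666]), array([392.70714567, 295.44706892])]
1.79 [array([404.1544804 , 203.99917443]), array([404.71019911, 293.33047583])]
1.83 [array([416.4043615, 202.9647614]), array([416.17465589, 291.07166932])]
t 15.45 at [0.5629 0.1401 0.3978] [-3.141e+00 -2.000e-03 -3.048e+00] F [-0.2 -0.6 -0.2] w 0.0350
4 x [0.03, 0.04, 3.19] [-0.0, -0.001, -0.002]
```

View pics/w6.png

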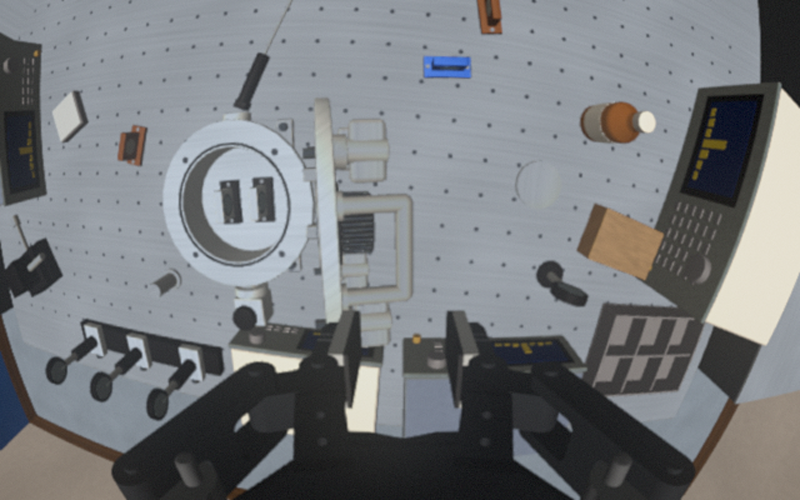

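step_arm(targets=[[[0.03,0.03,3.2],[0,0,0],3.5],[[0.03,0.03,3.2],[0,0,0],3.5],[[0,0.03,3.2],[0,0,0],3.5],[[0,0,2.2],[0,0,0],3.5],[[0,0,1.2],[0,0,0],3.5]])

```text
clock: 15.87
eef_pos: [0.561, 0.14, 0.2667]
tool_rot: [-3.14, -0.005, -3.05]
force: [-16.7, 5.5, 56.0]
width: 0.0349
```

step_arm(targets=[[[0,0,0],[0,0,0],1.5],[[0,0,0],[0,0,0],1.0],[[0,0,0],[0,0,0],0.8],[[0,0,0],[0,0,0],0.8],[[0,0,0],[0,0,0],0.8]])

```text
clock: 16.28
eef_pos: [0.562, 0.1428, 0.2695]
tool_rot: [3.141, 0.0, -3.046]
force: [-1.1, 3.3, 1.0]
width: 0.0097
```

```bash
python3 - <<'E'
from plan import *
M,s=cur(); p=s['eef_pos']; legs()
# arc: offsets in tool axes (tool y=+cell y, tool z=down), 15 rows
A0=np.arctan2(.051,.226)
ths=np.linspace(1.79,0,21)
c=np.array([[.128-.226*np.cos(t)+.051*np.sin(t),.076+.226*np.sin(t)+.051*np.cos(t)] for t in ths])*100
d=np.diff(c,axis=0); print(np.round(np.c_[d[:,0],-d[:,1]],2).tolist())
E
```

```text
t 16.28 at [0.562  0.1428 0.2695] [ 3.141  0.    -3.046] F [-1.1  3.3  1. ] w 0.0097
[[-1.91, -0.8], [-1.98, -0.63], [-2.02, -0.45], [-2.06, -0.26], [-2.07, -0.08], [-2.07, 0.11], [-2.05, 0.29], [-2.02, 0.47], [-1.97, 0.65], [-1.9, 0.82], [-1.82, 0.99], [-1.72, 1.15], [-1.61, 1.3], [-1.49, 1.44], [-1.36, 1.57], [-1.21, 1.68], [-1.06, 1.78], [-0.89, 1.87], [-0.72, 1.94], [-0.55, 2.0]]
```

step_arm(targets=[[[0,-0.95,-0.42],[0,0,0],0.8],[[0,-0.96,-0.38],[0,0,0],0.8],[[0,-0.98,-0.33],[0,0,0],0.8],[[0,-1.0,-0.3],[0,0,0],0.8],[[0,-1.01,-0.24],[0,0,0],0.8]])

```text
clock: 16.7
eef_pos: [0.5667, 0.0975, 0.2868]
tool_rot: [3.136, 0.002, -3.043]
force: [0.6, 8.4, 0.2]
width: 0.0097
```

step_arm(targets=[[[0,-1.01,-0.21],[0,0,0],0.8],[[0,-2.06,-0.26],[0,0,0],0.8],[[0,-2.07,-0.08],[0,0,0],0.8],[[0,-2.07,0.11],[0,0,0],0.8],[[0,0,0],[0,0,0],0.8]])

```text
clock: 17.12
eef_pos: [0.575, 0.0176, 0.2922]
tool_rot: [-3.14, 0.003, -3.052]
force: [-0.6, -3.5, 7.1]
width: 0.0098
```

```bash
python3 - <<'E'
from plan import *
M,s=cur(); legs(); p=s['eef_pos']; c=bar(1.253)-[0,0,.0175]; print(c, c-p)
m,im=snap('side','s7',(180,60,500,300),1.6)
E
```

```text
t 17.12 at [0.575  0.0176 0.2922] [-3.140e+00  3.000e-03 -3.052e+00] F [-0.6 -3.5  7.1] w 0.0098
[0.57382434 0.02097708 0.28911952] [-0.0011312   0.00334399 -0.00310605]
```

View pics/s7.png

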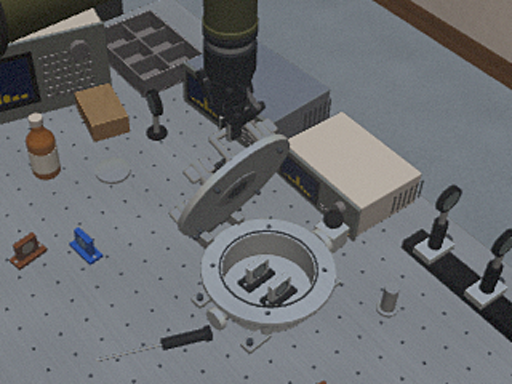

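step_arm(targets=[[[0,-2.05,0.29],[0,0,0],0.8],[[0,-2.02,0.47],[0,0,0],0.8],[[0,-1.97,0.65],[0,0,0],0.8],[[0,-1.9,0.82],[0,0,0],0.8],[[0,-1.82,0.99],[0,0,0],0.8]])

```text
clock: 17.58
eef_pos: [0.5844, -0.0752, 0.2597]
tool_rot: [3.141, 0.005, -3.046]
force: [2.7, 4.8, 1.6]
width: 0.0097
```

step_arm(targets=[[[0,-1.72,1.15],[0,0,0],0.8],[[0,-1.61,1.3],[0,0,0],0.8],[[0,-1.49,1.44],[0,0,0],0.8],[[0,-1.36,1.57],[0,0,0],0.8],[[0,-1.21,1.68],[0,0,0],0.8]])

```text
clock: 18.0
eef_pos: [0.5919, -0.1501, 0.1865]
tool_rot: [-3.141, 0.005, -3.047]
force: [6.9, 4.0, 2.4]
width: 0.0097
```

step_arm(targets=[[[0,-1.06,1.78],[0,0,0],0.8],[[0,-0.89,1.87],[0,0,0],0.8],[[0,-0.72,1.94],[0,0,0],0.8],[[0,-0.3,1.0],[0,0,0],0.8],[[0,0,0],[0,0,0],0.8]])

```text
clock: 18.42
eef_pos: [0.5942, -0.1808, 0.1176]
tool_rot: [-3.141, 0.004, -3.048]
force: [11.5, -1.0, -8.0]
width: 0.0097
```

```bash
python3 - <<'E'
from plan import *
M,s=cur(); legs(); p=s['eef_pos']; c=bar(0)-[0,0,.0175]; print(c, M[:3,:3].T@(c-p)*100)
E
```

```text
t 18.42 at [ 0.5942 -0.1808  0.1176] [-3.141  0.004 -3.048] F [11.5 -1.  -8. ] w 0.0097
[ 0.59457868 -0.18179065  0.1095    ] [-0.01977668 -0.10610709  0.8145535 ]
```

step_arm(targets=[[[0,-0.1,0.5],[0,0,0],0.8],[[0,-0.05,0.4],[0,0,0],0.8],[[0,0,0.3],[0,0,0],0.8],[[0,0,0],[0,0,0],0.8],[[0,0,0],[0,0,0],0.8]])

```text
clock: 18.83
eef_pos: [0.5942, -0.1828, 0.1096]
tool_rot: [-3.137, 0.003, -3.047]
force: [4.4, -1.3, 5.5]
width: 0.0098
```

```bash
python3 - <<'E'
from plan import *
legs()
E
```

```text
t 18.83 at [ 0.5942 -0.1828  0.1096] [-3.137e+00  3.000e-03 -3.047e+00] F [ 4.4 -1.3  5.5] w 0.0098
```

step_arm(targets=[[[0,0,0.3],[0,0,0],0.8],[[0,0,0.3],[0,0,0],0.8],[[0,0,0],[0,0,0],0.8],[[0,0,0],[0,0,0],0.8],[[0,0,0],[0,0,0],0.8]])

```text
clock: 19.25
eef_pos: [0.5943, -0.1828, 0.1093]
tool_rot: [-3.134, 0.003, -3.047]
force: [-9.0, 0.3, 35.8]
width: 0.0098
```

step_arm(targets=[[[0,0,-0.2],[0,0,0],3],[[0,0,0],[0,0,0],3],[[0,0,-1.5],[0,0,0],3],[[0,0,-3.5],[0,0,0],3],[[0,0,-3.5],[0,0,0],3]])

```text
clock: 19.67
eef_pos: [0.5898, -0.181, 0.1869]
tool_rot: [3.14, -0.007, -3.047]
force: [1.7, 0.3, -0.2]
width: 0.0303
```

step_arm(targets=[[[0,0.8,-3.5],[0,0,0],3],[[0,1.5,-3],[0,0,0],3],[[0.0,1.5,-2],[0,0,0],3],[[0,0,0],[0,0,0],3],[[0,0,0],[0,0,0],3]])

```text
clock: 20.08
eef_pos: [0.5888, -0.1422, 0.2744]
tool_rot: [-3.14, -0.001, -3.045]
force: [-0.6, -0.5, -0.9]
width: 0.0293
```

```bash
python3 - <<'E'
from plan import *
legs()
m,im=snap('wrist','w8',(120,30,520,330),2)
for x,y in((-1,1),(1,1),(1,-1),(-1,-1)): print((proj(m,cell(x*.0665,y*.0665,.121),True)-[120,30])*2)
print((proj(m,cell(0,0,.1175),True)-[120,30])*2)
for x in(-.032,.032): print((proj(m,bar(0,x),True)-[120,30])*2)
E
```

```text
t 20.08 at [ 0.5888 -0.1422  0.2744] [-3.140e+00 -1.000e-03 -3.045e+00] F [-0.6 -0.5 -0.9] w 0.0293
[654.23464285 193.61124418]
[631.54374793 438.51001805]
[390.62395213 443.81964529]
[387.24350495 186.37725172]
[520.78464642 319.74443488]
[321.54274217 260.52545953]
[326.84747997 387.00309778]
```

View pics/w8.png

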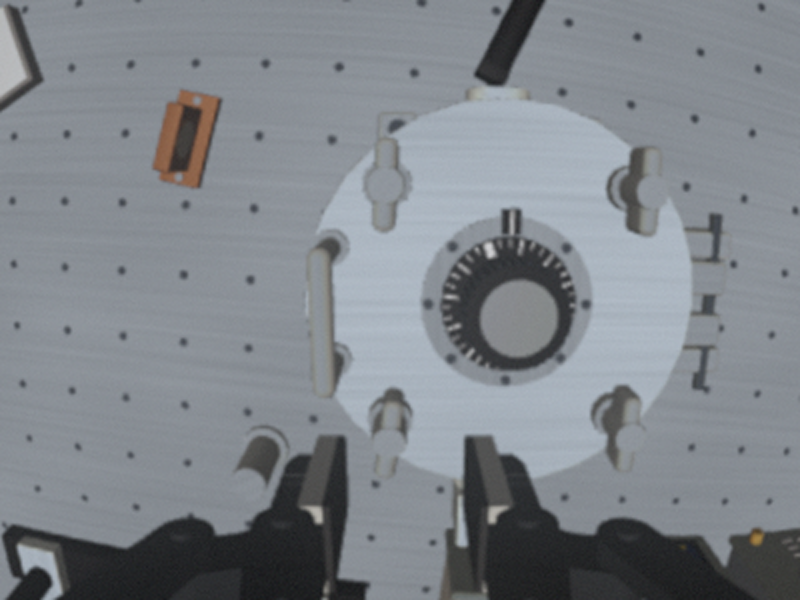

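```bash
cat >> plan.py <<'E'
S={1:(-.0665,.0665),2:(.0665,.0665),3:(.0665,-.0665),4:(-.0665,-.0665)}
def go(k,phi,n=None,z=.15): legs((cell(*S[k],z),3.244-phi,n),(cell(*S[k],.095),3.244-phi))
E
python3 -c "
from plan import *
go(1,.1)"
```

```text
t 20.13 at [ 0.5881 -0.1433  0.2729] [-3.141e+00 -3.000e-03 -3.047e+00] F [-0.3 -0.6  0. ] w 0.0297
6 x [1.16, 2.04, 2.05] [-0.0, -0.001, 0.015]
2 x [0.0, -0.0, 2.75] [0.0, -0.0, 0.0]
```

step_arm(targets=[[[1.16,2.04,2.05],[0,0,0.016],3],[[1.16,2.04,2.05],[0,0,0.016],3],[[1.16,2.04,2.05],[0,0,0.016],3],[[1.16,2.04,2.05],[0,0,0.016],3],[[1.16,2.04,2.05],[0,0,0.016],3]])

```text
clock: 20.55
eef_pos: [0.5222, -0.0452, 0.1686]
tool_rot: [-3.142, -0.005, -3.13]
force: [0.6, 0.3, 0.1]
width: 0.0304
```

step_arm(targets=[[[1.16,2.04,2.05],[0,0,0.016],3],[[0,0,0],[0,0,0],3],[[0,0,0],[0,0,0],3],[[0,0,0],[0,0,0],3],[[0,0,0],[0,0,0],3]])

```text
clock: 20.97
eef_pos: [0.5133, -0.0255, 0.1516]
tool_rot: [-3.141, -0.0, 3.138]
force: [0.3, -0.3, 0.5]
width: 0.0295
```

```bash
python3 -c "
from plan import *
go(1,.1)"
```

```text
t 20.97 at [ 0.5133 -0.0255  0.1516] [-3.141 -0.     3.138] F [ 0.3 -0.3  0.5] w 0.0295
1 x [0.17, 0.05, 0.16] [-0.0, -0.0, -0.006]
2 x [0.0, -0.0, 2.75] [0.0, -0.0, 0.0]
```

step_arm(targets=[[[0.1,0.03,2.8],[0,0,0],3],[[0.07,0.02,2.8],[0,0,0],3],[[0,0,0],[0,0,0],0.8],[[0,0,0],[0,0,0],0.8],[[0,0,0],[0,0,0],0.8]])

```text
clock: 21.38
eef_pos: [0.5099, -0.0258, 0.0943]
tool_rot: [-3.14, -0.003, 3.139]
force: [2.6, -5.0, -17.4]
width: 0.0099
```

step_arm(targets=[[[0,0,0],[0,0,0.05],0.8],[[0,0,0],[0,0,0.1],0.8],[[0,0,0],[0,0,0.1],0.8],[[0,0,0],[0,0,0.1],0.8],[[0,0,0],[0,0,0.1],0.8]])

```text
clock: 21.8
eef_pos: [0.5099, -0.0258, 0.0943]
tool_rot: [-3.139, -0.002, 2.684]
force: [2.7, -5.0, -18.8]
width: 0.0102
```

step_arm(targets=[[[0,0,0],[0,0,0.1],0.8],[[0,0,0],[0,0,0.1],0.8],[[0,0,0],[0,0,0.1],0.8],[[0,0,0],[0,0,0],0.8],[[0,0,0],[0,0,0],0.8]])

```text
clock: 22.22
eef_pos: [0.51, -0.0257, 0.0943]
tool_rot: [-3.139, -0.001, 2.388]
force: [3.4, -5.0, -18.2]
width: 0.0097
```

step_arm(targets=[[[0,0,0],[0,0,0],3],[[0,0,0],[0,0,0],3],[[0,0,0],[0,0,0],3],[[0,0,-2.8],[0,0,0],3],[[0,0,-2.8],[0,0,0],3]])

```text
clock: 22.63
eef_pos: [0.5106, -0.0224, 0.1525]
tool_rot: [-3.141, -0.002, 2.392]
force: [1.0, -0.8, -0.2]
width: 0.0302
```

```bash
python3 -c "
from plan import *
go(3,.1)"
```

```text
t 22.63 at [ 0.5106 -0.0224  0.1525] [-3.141e+00 -2.000e-03  2.392e+00] F [ 1.  -0.8 -0.2] w 0.0302
7 x [-2.69, -0.72, 0.03] [0.0, -0.0, -0.107]
2 x [0.0, -0.0, 2.75] [0.0, -0.0, 0.0]
```

step_arm(targets=[[[-2.69,-0.72,0.03],[0,0,-0.107],3],[[-2.69,-0.72,0.03],[0,0,-0.107],3],[[-2.69,-0.72,0.03],[0,0,-0.107],3],[[-2.69,-0.72,0.03],[0,0,-0.107],3],[[-2.69,-0.72,0.03],[0,0,-0.107],3]])

```text
clock: 23.05
eef_pos: [0.6087, -0.1235, 0.1521]
tool_rot: [-3.141, 0.002, 2.93]
force: [0.5, 0.6, 0.1]
width: 0.03
```

step_arm(targets=[[[-2.69,-0.72,0.03],[0,0,-0.107],3],[[-2.69,-0.72,0.03],[0,0,-0.107],3],[[0,0,0],[0,0,0],3],[[0,0,0],[0,0,0],3],[[0,0,0],[0,0,0],3]])

```text
clock: 23.47
eef_pos: [0.658, -0.1436, 0.1504]
tool_rot: [3.141, 0.0, 3.139]
force: [0.3, -0.4, 0.0]
width: 0.0299
```

```bash
python3 -c "
from plan import *
go(3,.1)"
```

```text
t 23.47 at [ 0.658  -0.1436  0.1504] [3.141 0.    3.139] F [ 0.3 -0.4  0. ] w 0.0299
1 x [0.04, -0.01, 0.04] [0.001, 0.0, -0.005]
2 x [0.0, -0.0, 2.75] [0.0, -0.0, 0.0]
```

step_arm(targets=[[[0.03,0,2.8],[0,0,0],3],[[0,0,2.75],[0,0,0],3],[[0,0,0],[0,0,0],0.8],[[0,0,0],[0,0,0],0.8],[[0,0,0],[0,0,0],0.8]])

```text
clock: 23.88
eef_pos: [0.6546, -0.1445, 0.0928]
tool_rot: [3.141, -0.006, 3.139]
force: [-3.0, -0.7, -12.8]
width: 0.0206
```

step_arm(targets=[[[0,0,0],[0,0,0.05],0.8],[[0,0,0],[0,0,0.1],0.8],[[0,0,0],[0,0,0.1],0.8],[[0,0,0],[0,0,0.1],0.8],[[0,0,0],[0,0,0.1],0.8]])

```text
clock: 24.3
eef_pos: [0.6548, -0.1439, 0.0932]
tool_rot: [-3.14, -0.006, 2.686]
force: [-3.1, -1.4, -11.8]
width: 0.0207
```

step_arm(targets=[[[0,0,0],[0,0,0.1],0.8],[[0,0,0],[0,0,0.1],0.8],[[0,0,0],[0,0,0.1],0.8],[[0,0,0],[0,0,0],0.8],[[0,0,0],[0,0,0],0.8]])

```text
clock: 24.72
eef_pos: [0.6551, -0.1435, 0.0934]
tool_rot: [-3.139, -0.005, 2.393]
force: [-5.6, 1.0, -11.7]
width: 0.0206
```

step_arm(targets=[[[0,0,0],[0,0,0],3],[[0,0,0],[0,0,0],3],[[0,0,0],[0,0,0],3],[[0,0,-2.8],[0,0,0],3],[[0,0,-2.8],[0,0,0],3]])

```text
clock: 25.13
eef_pos: [0.6581, -0.1445, 0.1515]
tool_rot: [3.141, 0.001, 2.391]
force: [1.0, -0.1, 0.4]
width: 0.0298
```

```bash
python3 -c "
from plan import *
go(2,.1)"
```

```text
t 25.13 at [ 0.6581 -0.1445  0.1515] [3.141e+00 1.000e-03 2.391e+00] F [ 1.  -0.1  0.4] w 0.0298
7 x [1.0, 1.69, 0.02] [0.0, 0.0, -0.108]
2 x [0.0, -0.0, 2.75] [0.0, -0.0, 0.0]
```

```bash
python3 - <<'E'
from plan import *
legs()
m,im=snap('wrist','w9',None,1.25)
for k in S: print(k,1.25*proj(m,cell(*S[k],.121),True))
E
```

```text
t 25.13 at [ 0.6581 -0.1445  0.1515] [3.141e+00 1.000e-03 2.391e+00] F [ 1.  -0.1  0.4] w 0.0298
1 [375.88532347 -83.85400199]
2 [587.66452449  95.07481879]
3 [402.87419631 296.13754403]
4 [196.1105342  123.83197182]
```

View pics/w9.png

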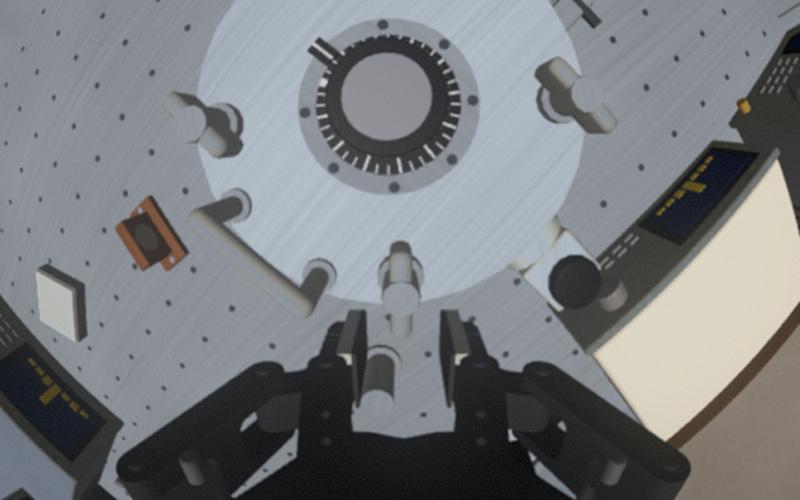

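step_arm(targets=[[[1.0,1.69,0.02],[0,0,-0.108],3],[[1.0,1.69,0.02],[0,0,-0.108],3],[[1.0,1.69,0.02],[0,0,-0.108],3],[[1.0,1.69,0.02],[0,0,-0.108],3],[[1.0,1.69,0.02],[0,0,-0.108],3]])

```text
clock: 25.6
eef_pos: [0.6599, -0.0463, 0.1518]
tool_rot: [3.14, 0.006, 2.936]
force: [0.3, -0.1, -0.7]
width: 0.03
```

step_arm(targets=[[[1.0,1.69,0.02],[0,0,-0.108],3],[[1.0,1.69,0.02],[0,0,-0.108],3],[[0,0,0],[0,0,0],3],[[0,0,2.6],[0,0,0],3],[[0,0,2.6],[0,0,0],3]])

```text
clock: 26.02
eef_pos: [0.647, -0.0112, 0.1004]
tool_rot: [-3.14, 0.009, -3.138]
force: [-0.4, -0.1, 0.7]
width: 0.0298
```

step_arm(targets=[[[0,0,0],[0,0,0],3],[[0,0,0],[0,0,0],0.8],[[0,0,0],[0,0,0],0.8],[[0,0,0],[0,0,0],0.8],[[0,0,0],[0,0,0],0.8]])

```text
clock: 26.43
eef_pos: [0.6444, -0.0119, 0.0983]
tool_rot: [-3.14, 0.003, -3.138]
force: [0.6, -0.9, -1.4]
width: 0.0098
```

```bash
python3 -c "
from plan import *
go(2,.1)"
```

```text
t 26.43 at [ 0.6444 -0.0119  0.0983] [-3.140e+00  3.000e-03 -3.138e+00] F [ 0.6 -0.9 -1.4] w 0.0098
2 x [0.02, 0.02, -2.58] [-0.001, 0.001, 0.001]
2 x [0.0, -0.0, 2.75] [0.0, -0.0, 0.0]
```

step_arm(targets=[[[0,0,0],[0,0,0.05],0.8],[[0,0,0],[0,0,0.1],0.8],[[0,0,0],[0,0,0.1],0.8],[[0,0,0],[0,0,0.1],0.8],[[0,0,0],[0,0,0.1],0.8]])

```text
clock: 26.85
eef_pos: [0.6443, -0.0127, 0.0982]
tool_rot: [-3.141, 0.003, 2.69]
force: [-0.2, -2.7, -1.6]
width: 0.0099
```

step_arm(targets=[[[0,0,0],[0,0,0.1],0.8],[[0,0,0],[0,0,0.1],0.8],[[0,0,0],[0,0,0.1],0.8],[[0,0,0],[0,0,0],0.8],[[0,0,0],[0,0,0],0.8]])

```text
clock: 27.27
eef_pos: [0.6439, -0.0132, 0.0979]
tool_rot: [-3.14, 0.003, 2.397]
force: [-0.8, -5.3, 0.4]
width: 0.0098
```

step_arm(targets=[[[0,0,0],[0,0,0],3],[[0,0,0],[0,0,0],3],[[0,0,0],[0,0,0],3],[[0,0,-2.6],[0,0,0],3],[[0,0,-2.6],[0,0,0],3]])

```text
clock: 27.68
eef_pos: [0.6421, -0.0099, 0.1477]
tool_rot: [-3.14, -0.004, 2.398]
force: [0.2, 0.4, -0.0]
width: 0.0299
```

```bash
sed -i 's/\.095),3.244-phi/.098),3.244-phi/' plan.py; python3 -c "
from plan import *
go(4,.1)"
```

```text
t 27.68 at [ 0.6421 -0.0099  0.1477] [-3.14  -0.004  2.398] F [ 0.2  0.4 -0. ] w 0.0299
7 x [0.67, -2.67, -0.03] [0.0, -0.001, -0.107]
2 x [0.0, -0.0, 2.6] [0.0, -0.0, 0.0]
```

step_arm(targets=[[[0.67,-2.67,-0.03],[0,0,-0.107],3],[[0.67,-2.67,-0.03],[0,0,-0.107],3],[[0.67,-2.67,-0.03],[0,0,-0.107],3],[[0.67,-2.67,-0.03],[0,0,-0.107],3],[[0.67,-2.67,-0.03],[0,0,-0.107],3]])

```text
clock: 28.1
eef_pos: [0.5471, -0.1071, 0.1506]
tool_rot: [3.141, 0.001, 2.939]
force: [0.7, -0.8, -0.2]
width: 0.03
```

step_arm(targets=[[[0.67,-2.67,-0.03],[0,0,-0.107],3],[[0.67,-2.67,-0.03],[0,0,-0.107],3],[[0,0,0],[0,0,0],3],[[0,0,2.6],[0,0,0],3],[[0,0,2.6],[0,0,0],3]])

```text
clock: 28.52
eef_pos: [0.5283, -0.1589, 0.1003]
tool_rot: [-3.14, 0.005, -3.139]
force: [-0.3, -0.2, -0.4]
width: 0.0298
```

step_arm(targets=[[[0,0,0],[0,0,0],3],[[0,0,0],[0,0,0],0.8],[[0,0,0],[0,0,0],0.8],[[0,0,0],[0,0,0],0.8],[[0,0,0],[0,0,0],0.8]])

```text
clock: 28.93
eef_pos: [0.5269, -0.1579, 0.0997]
tool_rot: [-3.142, 0.001, -3.137]
force: [-0.4, 1.0, -4.1]
width: 0.0099
```

step_arm(targets=[[[0,0,0],[0,0,0.05],0.8],[[0,0,0],[0,0,0.1],0.8],[[0,0,0],[0,0,0.1],0.8],[[0,0,0],[0,0,0.1],0.8],[[0,0,0],[0,0,0.1],0.8]])

```text
clock: 29.35
eef_pos: [0.5266, -0.1593, 0.0997]
tool_rot: [-3.14, 0.001, 2.69]
force: [-0.0, -1.6, -3.4]
width: 0.01
```

step_arm(targets=[[[0,0,0],[0,0,0.1],0.8],[[0,0,0],[0,0,0.1],0.8],[[0,0,0],[0,0,0.1],0.8],[[0,0,0],[0,0,0],0.8],[[0,0,0],[0,0,0],0.8]])

```text
clock: 29.77
eef_pos: [0.5262, -0.1601, 0.0997]
tool_rot: [-3.14, 0.002, 2.396]
force: [-3.1, -2.7, -0.3]
width: 0.0098
```

step_arm(targets=[[[0,0,0],[0,0,0],3],[[0,0,0],[0,0,0],3],[[0,0,0],[0,0,0],3],[[0,0,-2.6],[0,0,0],3],[[0,0,-2.6],[0,0,0],3]])

```text
clock: 30.18
eef_pos: [0.5256, -0.1576, 0.1504]
tool_rot: [-3.142, -0.003, 2.397]
force: [0.5, 0.2, 0.2]
width: 0.0298
```

```bash
python3 -c "
from plan import *
go(1,.85)"
```

```text
t 30.18 at [ 0.5256 -0.1576  0.1504] [-3.142e+00 -3.000e-03  2.397e+00] F [0.5 0.2 0.2] w 0.0298
4 x [2.51, 2.2, 0.01] [-0.0, -0.001, 0.001]
2 x [0.0, 0.0, 2.6] [0.0, -0.0, -0.0]
```

step_arm(targets=[[[2.51,2.2,0],[0,0,0],3],[[2.51,2.2,0],[0,0,0],3],[[2.51,2.2,0],[0,0,0],3],[[2.51,2.2,0],[0,0,0],3],[[0,0,0],[0,0,0],3]])

```text
clock: 30.6
eef_pos: [0.5122, -0.0167, 0.1518]
tool_rot: [3.138, -0.001, 2.406]
force: [0.6, 0.5, 0.4]
width: 0.0299
```

step_arm(targets=[[[0,0,2.6],[0,0,0],3],[[0,0,2.6],[0,0,0],3],[[0,0,0],[0,0,0],3],[[0,0,0],[0,0,0],0.8],[[0,0,0],[0,0,0],0.8]])

```text
clock: 31.02
eef_pos: [0.5114, -0.0267, 0.0994]
tool_rot: [-3.139, -0.001, 2.395]
force: [0.2, 2.5, -8.1]
width: 0.0101
```

step_arm(targets=[[[0,0,0],[0,0,0],0.8],[[0,0,0],[0,0,0],0.8],[[0,0,0],[0,0,0.1],0.8],[[0,0,0],[0,0,0.1],0.8],[[0,0,0],[0,0,0.1],0.8]])

```text
clock: 31.43
eef_pos: [0.5112, -0.0269, 0.0993]
tool_rot: [-3.138, 0.0, 2.09]
force: [-6.7, -2.0, 0.4]
width: 0.0096
```

step_arm(targets=[[[0,0,0],[0,0,0.1],0.8],[[0,0,0],[0,0,0.1],0.8],[[0,0,0],[0,0,0.1],0.8],[[0,0,0],[0,0,0.1],0.8],[[0,0,0],[0,0,0.1],0.8]])

```text
clock: 31.85
eef_pos: [0.5105, -0.0272, 0.0993]
tool_rot: [-3.137, 0.002, 1.59]
force: [-9.1, -2.5, 2.7]
width: 0.01
```

step_arm(targets=[[[0,0,0],[0,0,0],0.8],[[0,0,0],[0,0,0],3],[[0,0,0],[0,0,0],3],[[0,0,0],[0,0,0],3],[[0,0,-2.6],[0,0,0],3]])

```text
clock: 32.27
eef_pos: [0.5102, -0.0254, 0.122]
tool_rot: [-3.136, -0.002, 1.595]
force: [0.2, -1.0, 0.3]
width: 0.0302
```

step_arm(targets=[[[0,0,-2.6],[0,0,0],3],[[0,0,0],[0,0,0],3],[[0,0,0],[0,0,0],3],[[0,0,0],[0,0,0],3],[[0,0,0],[0,0,0],3]])

```text
clock: 32.68
eef_pos: [0.5121, -0.0257, 0.1502]
tool_rot: [-3.141, -0.0, 1.595]
force: [0.3, -0.4, 0.3]
width: 0.0296
```

```bash
python3 -c "
from plan import *
go(3,.85)"
```

```text
t 32.68 at [ 0.5121 -0.0257  0.1502] [-3.141 -0.     1.595] F [ 0.3 -0.4  0.3] w 0.0296
7 x [-2.38, 1.37, 0.0] [-0.0, -0.0, -0.114]
2 x [0.0, -0.0, 2.6] [0.0, -0.0, -0.0]
```

step_arm(targets=[[[-2.38,1.37,0],[0,0,-0.114],3],[[-2.38,1.37,0],[0,0,-0.114],3],[[-2.38,1.37,0],[0,0,-0.114],3],[[-2.38,1.37,0],[0,0,-0.114],3],[[-2.38,1.37,0],[0,0,-0.114],3]])

```text
clock: 33.1
eef_pos: [0.6071, -0.1246, 0.1496]
tool_rot: [-3.14, -0.001, 2.169]
force: [0.2, 0.7, 0.6]
width: 0.0302
```

step_arm(targets=[[[-2.38,1.37,0],[0,0,-0.114],3],[[-2.38,1.37,0],[0,0,-0.114],3],[[0,0,0],[0,0,0],3],[[0,0,2.6],[0,0,0],3],[[0,0,2.6],[0,0,0],3]])

```text
clock: 33.52
eef_pos: [0.6588, -0.1436, 0.0985]
tool_rot: [3.14, 0.001, 2.392]
force: [-0.2, 0.6, -1.5]
width: 0.03
```

step_arm(targets=[[[0,0,0],[0,0,0],3],[[0,0,0],[0,0,0],0.8],[[0,0,0],[0,0,0],0.8],[[0,0,0],[0,0,0],0.8],[[0,0,0],[0,0,0],0.8]])

```text
clock: 33.93
eef_pos: [0.6563, -0.1444, 0.0987]
tool_rot: [-3.139, -0.002, 2.392]
force: [-3.8, -0.8, -6.8]
width: 0.0099
```

step_arm(targets=[[[0,0,0],[0,0,0.1],0.8],[[0,0,0],[0,0,0.1],0.8],[[0,0,0],[0,0,0.1],0.8],[[0,0,0],[0,0,0.1],0.8],[[0,0,0],[0,0,0.1],0.8]])

```text
clock: 34.35
eef_pos: [0.6563, -0.1445, 0.0987]
tool_rot: [-3.139, -0.0, 1.888]
force: [-4.6, -2.1, -5.1]
width: 0.0097
```

step_arm(targets=[[[0,0,0],[0,0,0.1],0.8],[[0,0,0],[0,0,0.1],0.8],[[0,0,0],[0,0,0.1],0.8],[[0,0,0],[0,0,0],0.8],[[0,0,0],[0,0,0],0.8]])

```text
clock: 34.77
eef_pos: [0.6563, -0.1446, 0.0987]
tool_rot: [-3.139, 0.001, 1.592]
force: [-5.9, -1.1, -5.3]
width: 0.0099
```

step_arm(targets=[[[0,0,0],[0,0,0],3],[[0,0,0],[0,0,0],3],[[0,0,0],[0,0,0],3],[[0,0,-2.6],[0,0,0],3],[[0,0,-2.6],[0,0,0],3]])

```text
clock: 35.18
eef_pos: [0.6576, -0.1433, 0.151]
tool_rot: [-3.141, -0.001, 1.594]
force: [0.5, -0.5, 0.8]
width: 0.0298
```

```bash
python3 -c "
from plan import *
go(2,.85)"
```

```text
t 35.18 at [ 0.6576 -0.1433  0.151 ] [-3.141e+00 -1.000e-03  1.594e+00] F [ 0.5 -0.5  0.8] w 0.0298
7 x [1.88, 0.51, 0.02] [-0.0, -0.0, -0.114]
2 x [0.0, 0.0, 2.6] [0.0, -0.0, -0.0]
```

Screw 2, second pass.

step_arm(targets=[[[1.88,0.51,0.01],[0,0,-0.114],3],[[1.88,0.51,0.01],[0,0,-0.114],3],[[1.88,0.51,0.01],[0,0,-0.114],3],[[1.88,0.51,0.01],[0,0,-0.114],3],[[1.88,0.51,0.01],[0,0,-0.114],3]])

```text
clock: 35.6
eef_pos: [0.6606, -0.0462, 0.152]
tool_rot: [3.138, 0.002, 2.169]
force: [0.4, -0.1, -0.2]
width: 0.0298
```

step_arm(targets=[[[1.88,0.51,0.01],[0,0,-0.114],3],[[1.88,0.51,0.01],[0,0,-0.114],3],[[0,0,0],[0,0,0],3],[[0,0,2.6],[0,0,0],3],[[0,0,2.6],[0,0,0],3]])

```text
clock: 36.02
eef_pos: [0.6476, -0.0115, 0.1011]
tool_rot: [3.137, 0.006, 2.39]
force: [0.4, -0.6, -0.8]
width: 0.03
```

step_arm(targets=[[[0,0,0],[0,0,0],3],[[0,0,0],[0,0,0],0.8],[[0,0,0],[0,0,0],0.8],[[0,0,0],[0,0,0],0.8],[[0,0,0],[0,0,0],0.8]])

```text
clock: 36.43
eef_pos: [0.644, -0.0134, 0.099]
tool_rot: [-3.139, 0.0, 2.389]
force: [-4.8, -3.8, -1.3]
width: 0.0099
```

step_arm(targets=[[[0,0,0],[0,0,0.1],0.8],[[0,0,0],[0,0,0.1],0.8],[[0,0,0],[0,0,0.1],0.8],[[0,0,0],[0,0,0.1],0.8],[[0,0,0],[0,0,0.1],0.8]])

```text
clock: 36.85
eef_pos: [0.6434, -0.0139, 0.0989]
tool_rot: [-3.138, 0.002, 1.885]
force: [-6.9, -4.3, -0.2]
width: 0.0096
```

step_arm(targets=[[[0,0,0],[0,0,0.1],0.8],[[0,0,0],[0,0,0.1],0.8],[[0,0,0],[0,0,0.1],0.8],[[0,0,0],[0,0,0],0.8],[[0,0,0],[0,0,0],0.8]])

```text
clock: 37.27
eef_pos: [0.6428, -0.014, 0.0989]
tool_rot: [-3.138, 0.003, 1.588]
force: [-7.2, -4.7, 0.4]
width: 0.0096
```

step_arm(targets=[[[0,0,0],[0,0,0],3],[[0,0,0],[0,0,0],3],[[0,0,0],[0,0,0],3],[[0,0,-2.6],[0,0,0],3],[[0,0,-2.6],[0,0,0],3]])

```text
clock: 37.68
eef_pos: [0.6442, -0.011, 0.1501]
tool_rot: [-3.14, -0.001, 1.592]
force: [-0.4, -0.1, 0.5]
width: 0.0298
```

```bash
python3 -c "
from plan import *
go(4,.85)"
```

```text
t 37.68 at [ 0.6442 -0.011   0.1501] [-3.140e+00 -1.000e-03  1.592e+00] F [-0.4 -0.1  0.5] w 0.0298
7 x [-1.38, -2.4, 0.0] [-0.0, -0.0, -0.115]
2 x [0.0, 0.0, 2.6] [0.0, -0.0, -0.0]
```

step_arm(targets=[[[-1.38,-2.4,0],[0,0,-0.114],3],[[-1.38,-2.4,0],[0,0,-0.114],3],[[-1.38,-2.4,0],[0,0,-0.114],3],[[-1.38,-2.4,0],[0,0,-0.114],3],[[-1.38,-2.4,0],[0,0,-0.114],3]])

```text
clock: 38.1
eef_pos: [0.5466, -0.1065, 0.1515]
tool_rot: [3.139, 0.002, 2.168]
force: [0.3, 0.1, -0.1]
width: 0.03
```

step_arm(targets=[[[-1.38,-2.4,0],[0,0,-0.114],3],[[-1.38,-2.4,0],[0,0,-0.114],3],[[0,0,0],[0,0,0],3],[[0,0,2.6],[0,0,0],3],[[0,0,2.6],[0,0,0],3]])

```text
clock: 38.52
eef_pos: [0.5277, -0.1587, 0.1005]
tool_rot: [3.138, 0.007, 2.387]
force: [-0.8, 0.5, -0.8]
width: 0.0301
```

step_arm(targets=[[[0,0,0],[0,0,0],3],[[0,0,0],[0,0,0],0.8],[[0,0,0],[0,0,0],0.8],[[0,0,0],[0,0,0],0.8],[[0,0,0],[0,0,0],0.8]])

```text
clock: 38.93
eef_pos: [0.5244, -0.1584, 0.099]
tool_rot: [-3.14, 0.0, 2.389]
force: [-4.7, -1.8, -0.7]
width: 0.01
```

step_arm(targets=[[[0,0,0],[0,0,0.1],0.8],[[0,0,0],[0,0,0.1],0.8],[[0,0,0],[0,0,0.1],0.8],[[0,0,0],[0,0,0.1],0.8],[[0,0,0],[0,0,0.1],0.8]])

```text
clock: 39.35
eef_pos: [0.5241, -0.1587, 0.099]
tool_rot: [-3.14, 0.001, 1.883]
force: [-5.8, -2.9, -0.6]
width: 0.0096
```

step_arm(targets=[[[0,0,0],[0,0,0.1],0.8],[[0,0,0],[0,0,0.1],0.8],[[0,0,0],[0,0,0.1],0.8],[[0,0,0],[0,0,0],0.8],[[0,0,0],[0,0,0],0.8]])

```text
clock: 39.77
eef_pos: [0.524, -0.1587, 0.099]
tool_rot: [-3.14, 0.001, 1.587]
force: [-5.5, -2.1, -1.2]
width: 0.01
```

step_arm(targets=[[[0,0,0],[0,0,0],3],[[0,0,0],[0,0,0],3],[[0,0,0],[0,0,0],3],[[0,0,-2.6],[0,0,0],3],[[0,0,-2.6],[0,0,0],3]])

```text
clock: 40.18
eef_pos: [0.5246, -0.1568, 0.1501]
tool_rot: [-3.14, -0.001, 1.59]
force: [1.0, 0.9, -0.1]
width: 0.0302
```

```bash
python3 -c "
from plan import *
go(1,1.652)
m,im=snap('wrist','w10',None,1.25)"
```

```text
t 40.18 at [ 0.5246 -0.1568  0.1501] [-3.14e+00 -1.00e-03  1.59e+00] F [ 1.   0.9 -0.1] w 0.0302
4 x [3.3, -0.26, 0.01] [-0.0, -0.0, -0.001]
2 x [-0.0, 0.0, 2.6] [0.0, -0.0, 0.0]
```

step_arm(targets=[[[3.3,-0.26,0],[0,0,0],3],[[3.3,-0.26,0],[0,0,0],3],[[3.3,-0.26,0],[0,0,0],3],[[3.3,-0.26,0],[0,0,0],3],[[0,0,0],[0,0,0],3]])

```text
clock: 40.65
eef_pos: [0.5125, -0.017, 0.1514]
tool_rot: [3.139, -0.004, 1.599]
force: [-0.5, 1.2, -0.1]
width: 0.03
```

step_arm(targets=[[[0,0,2.6],[0,0,0],3],[[0,0,2.6],[0,0,0],3],[[0,0,0],[0,0,0],3],[[0,0,0],[0,0,0],0.8],[[0,0,0],[0,0,0],0.8]])

```text
clock: 41.07
eef_pos: [0.5102, -0.0258, 0.0986]
tool_rot: [-3.137, -0.0, 1.589]
force: [-0.9, -0.7, -8.3]
width: 0.0099
```

step_arm(targets=[[[0,0,0],[0,0,0],0.8],[[0,0,0],[0,0,0],0.8],[[0,0,0],[0,0,0.1],0.8],[[0,0,0],[0,0,0.1],0.8],[[0,0,0],[0,0,0.1],0.8]])

```text
clock: 41.48
eef_pos: [0.5103, -0.0258, 0.0985]
tool_rot: [-3.138, 0.001, 1.284]
force: [-5.5, 0.2, -3.4]
width: 0.0098
```

step_arm(targets=[[[0,0,0],[0,0,0.1],0.8],[[0,0,0],[0,0,0.1],0.8],[[0,0,0],[0,0,0.1],0.8],[[0,0,0],[0,0,0.1],0.8],[[0,0,0],[0,0,0.06],0.8]])

```text
clock: 41.9
eef_pos: [0.5104, -0.0259, 0.0985]
tool_rot: [-3.139, 0.003, 0.825]
force: [-4.9, -0.3, -3.1]
width: 0.0095
```

step_arm(targets=[[[0,0,0],[0,0,0],0.8],[[0,0,0],[0,0,0],0.8],[[0,0,0],[0,0,0],2.4],[[0,0,0],[0,0,0],2.4],[[0,0,0],[0,0,0],2.4]])

```text
clock: 42.32
eef_pos: [0.5138, -0.0261, 0.0999]
tool_rot: [3.139, -0.002, 0.829]
force: [0.5, -0.4, -0.6]
width: 0.0238
```

step_arm(targets=[[[0,0,-2.6],[0,0,0],2.4],[[0,0,-2.6],[0,0,0],3],[[0,0,0],[0,0,0],3],[[0,0,0],[0,0,0],3],[[0,0,0],[0,0,0],3]])

```text
clock: 42.73
eef_pos: [0.5125, -0.0261, 0.1506]
tool_rot: [3.14, -0.001, 0.829]
force: [-0.2, 0.6, -0.7]
width: 0.0297
```

```bash
python3 -c "
from plan import *
go(3,1.652)"
```

```text
t 42.73 at [ 0.5125 -0.0261  0.1506] [ 3.14e+00 -1.00e-03  8.29e-01] F [-0.2  0.6 -0.7] w 0.0297
7 x [-0.72, 2.64, 0.01] [0.0, -0.0, -0.109]
2 x [0.0, -0.0, 2.6] [0.0, -0.0, 0.0]
```

step_arm(targets=[[[-0.72,2.64,0.01],[0,0,-0.109],3],[[-0.72,2.64,0.01],[0,0,-0.109],3],[[-0.72,2.64,0.01],[0,0,-0.109],3],[[-0.72,2.64,0.01],[0,0,-0.109],3],[[-0.72,2.64,0.01],[0,0,-0.109],3]])

```text
clock: 43.15
eef_pos: [0.6071, -0.1239, 0.1484]
tool_rot: [-3.14, 0.001, 1.378]
force: [0.4, -0.3, 0.4]
width: 0.0299
```

step_arm(targets=[[[-0.72,2.64,0.01],[0,0,-0.109],3],[[-0.72,2.64,0.01],[0,0,-0.109],3],[[0,0,0],[0,0,0],3],[[0,0,2.6],[0,0,0],3],[[0,0,2.6],[0,0,0],3]])

```text
clock: 43.57
eef_pos: [0.6584, -0.1436, 0.0972]
tool_rot: [3.139, -0.0, 1.591]
force: [-0.5, -0.7, -2.2]
width: 0.0298
```

step_arm(targets=[[[0,0,0],[0,0,0],3],[[0,0,0],[0,0,0],0.8],[[0,0,0],[0,0,0],0.8],[[0,0,0],[0,0,0],0.8],[[0,0,0],[0,0,0],0.8]])

```text
clock: 43.98
eef_pos: [0.6562, -0.1435, 0.0976]
tool_rot: [-3.139, -0.0, 1.592]
force: [-3.0, 1.1, -3.9]
width: 0.0094
```

step_arm(targets=[[[0,0,0],[0,0,0.1],0.8],[[0,0,0],[0,0,0.1],0.8],[[0,0,0],[0,0,0.1],0.8],[[0,0,0],[0,0,0.1],0.8],[[0,0,0],[0,0,0.1],0.8]])

```text
clock: 44.4
eef_pos: [0.6568, -0.1436, 0.0976]
tool_rot: [-3.141, 0.001, 1.088]
force: [-1.5, 0.2, -6.7]
width: 0.0098
```

step_arm(targets=[[[0,0,0],[0,0,0.1],0.8],[[0,0,0],[0,0,0.1],0.8],[[0,0,0],[0,0,0.06],0.8],[[0,0,0],[0,0,0],0.8],[[0,0,0],[0,0,0],0.8]])

```text
clock: 44.82
eef_pos: [0.657, -0.1439, 0.0976]
tool_rot: [3.142, 0.001, 0.834]
force: [-2.5, -0.1, -6.1]
width: 0.0097
```

step_arm(targets=[[[0,0,0],[0,0,0],2.4],[[0,0,0],[0,0,0],2.4],[[0,0,0],[0,0,0],2.4],[[0,0,-2.6],[0,0,0],2.4],[[0,0,-2.6],[0,0,0],3]])

```text
clock: 45.23
eef_pos: [0.6568, -0.1436, 0.1493]
tool_rot: [-3.14, 0.001, 0.832]
force: [1.1, -0.7, 0.6]
width: 0.0299
```

```bash
python3 -c "
from plan import *
go(2,1.652)"
```

```text
t 45.23 at [ 0.6568 -0.1436  0.1493] [-3.14e+00  1.00e-03  8.32e-01] F [ 1.1 -0.7  0.6] w 0.0299
7 x [1.7, -0.95, -0.01] [-0.0, -0.0, -0.109]
2 x [0.0, -0.0, 2.6] [0.0, -0.0, 0.0]
```

step_arm(targets=[[[1.7,-0.95,-0.01],[0,0,-0.109],3],[[1.7,-0.95,-0.01],[0,0,-0.109],3],[[1.7,-0.95,-0.01],[0,0,-0.109],3],[[1.7,-0.95,-0.01],[0,0,-0.109],3],[[1.7,-0.95,-0.01],[0,0,-0.109],3]])

```text
clock: 45.65
eef_pos: [0.6597, -0.0465, 0.1514]
tool_rot: [3.138, -0.001, 1.382]
force: [0.0, -0.0, 0.6]
width: 0.03
```

step_arm(targets=[[[1.7,-0.95,-0.01],[0,0,-0.109],3],[[1.7,-0.95,-0.01],[0,0,-0.109],3],[[0,0,0],[0,0,0],3],[[0,0,2.6],[0,0,0],3],[[0,0,2.6],[0,0,0],3]])

```text
clock: 46.07
eef_pos: [0.6473, -0.0115, 0.101]
tool_rot: [3.134, 0.001, 1.593]
force: [0.0, -0.1, -0.6]
width: 0.03
```

step_arm(targets=[[[0,0,0],[0,0,0],3],[[0,0,0],[0,0,0],0.8],[[0,0,0],[0,0,0],0.8],[[0,0,0],[0,0,0],0.8],[[0,0,0],[0,0,0],0.8]])

```text
clock: 46.48
eef_pos: [0.6426, -0.012, 0.0988]
tool_rot: [-3.137, 0.001, 1.593]
force: [-6.1, -0.6, -1.9]
width: 0.0094
```

step_arm(targets=[[[0,0,0],[0,0,0.1],0.8],[[0,0,0],[0,0,0.1],0.8],[[0,0,0],[0,0,0.1],0.8],[[0,0,0],[0,0,0.1],0.8],[[0,0,0],[0,0,0.1],0.8]])

```text
clock: 46.9
eef_pos: [0.6428, -0.0121, 0.0989]
tool_rot: [-3.139, 0.003, 1.089]
force: [-3.6, -0.9, -2.6]
width: 0.01
```

step_arm(targets=[[[0,0,0],[0,0,0.1],0.8],[[0,0,0],[0,0,0.1],0.8],[[0,0,0],[0,0,0.06],0.8],[[0,0,0],[0,0,0],0.8],[[0,0,0],[0,0,0],0.8]])

```text
clock: 47.32
eef_pos: [0.6428, -0.0121, 0.0989]
tool_rot: [-3.14, 0.003, 0.834]
force: [-4.9, 0.1, -3.2]
width: 0.0096
```

step_arm(targets=[[[0,0,0],[0,0,0],2.4],[[0,0,0],[0,0,0],2.4],[[0,0,0],[0,0,0],2.4],[[0,0,-2.6],[0,0,0],2.4],[[0,0,-2.6],[0,0,0],3]])

```text
clock: 47.73
eef_pos: [0.6439, -0.0112, 0.1502]
tool_rot: [-3.14, 0.001, 0.835]
force: [0.3, -1.0, -0.3]
width: 0.0302
```

```bash
python3 -c "
from plan import *
go(4,1.652)"
```

```text
t 47.73 at [ 0.6439 -0.0112  0.1502] [-3.14e+00  1.00e-03  8.35e-01] F [ 0.3 -1.  -0.3] w 0.0302
7 x [-2.65, -0.74, 0.01] [-0.0, 0.0, -0.108]
2 x [0.0, 0.0, 2.6] [0.0, -0.0, 0.0]
```

step_arm(targets=[[[-2.65,-0.74,0.01],[0,0,-0.108],3],[[-2.65,-0.74,0.01],[0,0,-0.108],3],[[-2.65,-0.74,0.01],[0,0,-0.108],3],[[-2.65,-0.74,0.01],[0,0,-0.108],3],[[-2.65,-0.74,0.01],[0,0,-0.108],3]])

```text
clock: 48.15
eef_pos: [0.5475, -0.107, 0.1512]
tool_rot: [3.139, 0.0, 1.381]
force: [0.2, 0.3, 0.1]
width: 0.0302
```

step_arm(targets=[[[-2.65,-0.74,0.01],[0,0,-0.108],3],[[-2.65,-0.74,0.01],[0,0,-0.108],3],[[0,0,0],[0,0,0],3],[[0,0,2.6],[0,0,0],3],[[0,0,2.6],[0,0,0],3]])

```text
clock: 48.57
eef_pos: [0.5281, -0.1585, 0.1001]
tool_rot: [3.134, 0.003, 1.588]
force: [-0.5, 0.7, -0.8]
width: 0.03
```

step_arm(targets=[[[0,0,0],[0,0,0],3],[[0,0,0],[0,0,0],0.8],[[0,0,0],[0,0,0],0.8],[[0,0,0],[0,0,0],0.8],[[0,0,0],[0,0,0],0.8]])

```text
clock: 48.98
eef_pos: [0.5239, -0.1569, 0.0984]
tool_rot: [-3.138, -0.0, 1.59]
force: [-6.5, 1.1, -1.3]
width: 0.0097
```

step_arm(targets=[[[0,0,0],[0,0,0.1],0.8],[[0,0,0],[0,0,0.1],0.8],[[0,0,0],[0,0,0.1],0.8],[[0,0,0],[0,0,0.1],0.8],[[0,0,0],[0,0,0.1],0.8]])

```text
clock: 49.4
eef_pos: [0.5245, -0.157, 0.0984]
tool_rot: [-3.14, 0.002, 1.086]
force: [-4.6, -0.6, -3.7]
width: 0.0098
```

step_arm(targets=[[[0,0,0],[0,0,0.1],0.8],[[0,0,0],[0,0,0.1],0.8],[[0,0,0],[0,0,0.06],0.8],[[0,0,0],[0,0,0],0.8],[[0,0,0],[0,0,0],0.8]])

```text
clock: 49.82
eef_pos: [0.5248, -0.1573, 0.0984]
tool_rot: [-3.141, 0.002, 0.833]
force: [-5.7, -1.0, 0.1]
width: 0.0099
```

step_arm(targets=[[[0,0,0],[0,0,0],2.2],[[0,0,0],[0,0,0],2.2],[[0,0,0],[0,0,0],2.2],[[0,0,-2.6],[0,0,0],2.2],[[0,0,-2.6],[0,0,0],2.2]])

```text
clock: 50.23
eef_pos: [0.5251, -0.1566, 0.1494]
tool_rot: [-3.14, 0.0, 0.832]
force: [1.2, -0.7, 0.3]
width: 0.022
```

```bash
python3 -c "
from plan import *
legs((cell(-.02,-.01,.23),.102))"
```

```text
t 50.23 at [ 0.5251 -0.1566  0.1494] [-3.14   0.     0.832] F [ 1.2 -0.7  0.3] w 0.0220
7 x [0.95, -0.47, -1.15] [-0.0, 0.0, 0.104]
```

```bash
python3 - <<'E'
from plan import *
m,im=snap('wrist','w11')
c=proj(m,cell(0,0,.0885),True); print(c)
x0,y0=int(c[0])-140,max(0,int(c[1])-110); save(im,'w11',(x0,y0,x0+280,y0+210),2.8)
f=lambda X:(proj(m,X,True)-[x0,y0])*2.8
print('o',x0,y0,'c',f(cell(0,0,.0885)))
for a in range(0,360,30): print(a,np.round(f(cell(.036*np.cos(np.radians(a)),.036*np.sin(np.radians(a)),.0885))))
for k in S: print(k,[np.round(f(cell(S[k][0]+d*np.cos(-2.41),S[k][1]+d*np.sin(-2.41),.121))) for d in(-.023,.023)])
E
```

```text
[313.90047144  85.43341735]
o 173 0 c [394.52132004 239.21356858]
0 [498. 129.]
30 [426.  94.]
60 [346.  99.]
90 [279. 143.]
120 [244. 213.]
150 [249. 290.]
180 [293. 355.]
210 [364. 389.]
240 [443. 384.]
270 [510. 342.]
300 [546. 272.]
330 [542. 194.]
1 [array([-48., 178.]), array([-40., 387.])]
2 [array([ 368., -262.]), array([365., -99.])]
3 [array([839., 124.]), array([837., 334.])]
4 [array([417., 575.]), array([417., 769.])]
```

View pics/w11.png

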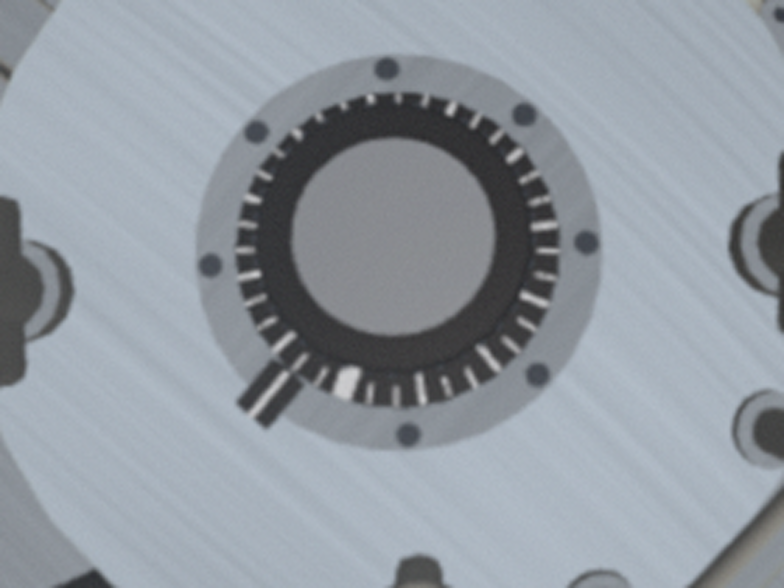

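```bash
python3 -c "
from plan import *
legs((cell(0,0,.16),.3),(cell(0,0,.092),.3))"
```

```text
t 50.28 at [ 0.5291 -0.1576  0.1563] [ 3.133 -0.004  0.832] F [1.7 0.  4. ] w 0.0218
5 x [1.77, -0.56, -0.07] [0.001, -0.001, 0.106]
2 x [-0.0, 0.0, 3.4] [0.0, -0.0, 0.0]
```

step_arm(targets=[[[1.8,-0.55,-0.2],[0,0,0.106],8.5],[[1.8,-0.55,-0.2],[0,0,0.106],8.5],[[1.8,-0.55,-0.2],[0,0,0.106],8.5],[[1.8,-0.55,-0.2],[0,0,0.106],8.5],[[1.8,-0.55,-0.2],[0,0,0.106],8.5]])

```text
clock: 50.7
eef_pos: [0.5836, -0.082, 0.1606]
tool_rot: [3.141, -0.003, 0.297]
force: [0.9, -0.2, -0.0]
width: 0.0811
```

step_arm(targets=[[[0,0,0],[0,0,0],8.5],[[0,0,0],[0,0,0],8.5],[[0,0,0],[0,0,0],8.5],[[0,0,0],[0,0,0],8.5],[[0,0,0],[0,0,0],8.5]])

```text
clock: 51.12
eef_pos: [0.5817, -0.0845, 0.1595]
tool_rot: [3.141, 0.0, 0.3]
force: [-0.6, -0.4, 0.8]
width: 0.0851
```

```bash
python3 -c "
from plan import *
legs((cell(0,0,.092),.3))"
```

```text
t 51.12 at [ 0.5817 -0.0845  0.1595] [3.141 0.    0.3  ] F [-0.6 -0.4  0.8] w 0.0851
2 x [0.14, 0.03, 3.37] [0.0, 0.0, -0.0]
```

step_arm(targets=[[[0.14,0.03,3.3],[0,0,0],8.5],[[0.14,0.03,2.6],[0,0,0],8.5],[[0,0,0.8],[0,0,0],8.5],[[0,0,0],[0,0,0],5],[[0,0,0],[0,0,0],5]])

```text
clock: 51.53
eef_pos: [0.585, -0.0834, 0.0929]
tool_rot: [3.142, 0.0, 0.3]
force: [-0.1, 0.4, 0.6]
width: 0.0636
```

step_arm(targets=[[[0,0,0],[0,0,0],5],[[0,0,0],[0,0,0],5],[[0,0,0],[0,0,0],5],[[0,0,0],[0,0,0],5],[[0,0,0],[0,0,0],5]])

```text
clock: 51.95
eef_pos: [0.5862, -0.0844, 0.0947]
tool_rot: [3.139, -0.002, 0.3]
force: [-0.5, -3.3, 6.4]
width: 0.0538
```

step_arm(targets=[[[0,0,0],[0,0,-0.106],5],[[0,0,0],[0,0,-0.106],5],[[0,0,0],[0,0,-0.106],5],[[0,0,0],[0,0,-0.106],5],[[0,0,0],[0,0,-0.106],5]])

```text
clock: 52.37
eef_pos: [0.5853, -0.0829, 0.0946]
tool_rot: [3.141, -0.0, 0.836]
force: [-4.5, -1.0, 9.2]
width: 0.0538
```

step_arm(targets=[[[0,0,0],[0,0,-0.106],5],[[0,0,0],[0,0,-0.106],5],[[0,0,0],[0,0,-0.106],5],[[0,0,0],[0,0,0],5],[[0,0,0],[0,0,0],5]])

```text
clock: 52.78
eef_pos: [0.5845, -0.0824, 0.0946]
tool_rot: [-3.141, 0.0, 1.149]
force: [-6.6, -0.5, 11.3]
width: 0.0543
```

step_arm(targets=[[[0,0,0],[0,0,0],8.5],[[0,0,0],[0,0,0],8.5],[[0,0,0],[0,0,0],8.5],[[0,0,-3],[0,0,0],8.5],[[0,0,-3],[0,0,0],8.5]])

```text
clock: 53.2
eef_pos: [0.5835, -0.0825, 0.151]
tool_rot: [-3.137, 0.001, 1.149]
force: [1.2, -1.5, 0.7]
width: 0.0848
```

```bash
python3 -c "
from plan import *
y=1.15
legs(([CX-.094*np.cos(y),CY-.094*np.sin(y),.19],y))"
```

```text
t 53.20 at [ 0.5835 -0.0825  0.151 ] [-3.137e+00  1.000e-03  1.149e+00] F [ 1.2 -1.5  0.7] w 0.0848
3 x [-3.17, 0.06, -1.3] [-0.002, 0.0, -0.0]
```

step_arm(targets=[[[-3.1,0.05,-2],[0,0,0],5],[[-3.1,0.05,-2],[0,0,0],5],[[-3.1,0.05,-1.5],[0,0,0],5],[[0,0,0],[0,0,0],5],[[0,0,0],[0,0,0],5]])

```text
clock: 53.62
eef_pos: [0.5484, -0.1711, 0.2087]
tool_rot: [3.139, 0.0, 1.144]
force: [0.4, 0.1, 0.5]
width: 0.0504
```

step_arm(targets=[[[0,0,0],[0,0,0],5],[[0,0,0],[0,0,0],5],[[0,0,0],[0,0,0],5],[[0,0,0],[0,0,0],5],[[0,0,0],[0,0,0],5]])

```text
clock: 54.03
eef_pos: [0.5484, -0.1675, 0.207]
tool_rot: [-3.141, -0.0, 1.15]
force: [0.7, 0.4, 0.5]
width: 0.05
```

```bash
python3 - <<'E'
from plan import *
legs()
m,im=snap('wrist','w12')
c=proj(m,cell(0,0,.0885),True)
x0,y0=int(c[0])-110,max(0,int(c[1])-80); save(im,'w12',(x0,y0,x0+220,y0+165),3.6)
f=lambda X:(proj(m,X,True)-[x0,y0])*3.6
print('c',f(cell(0,0,.0885)))
for a in range(0,360,30): print(a,np.round(f(cell(.036*np.cos(np.radians(a)),.036*np.sin(np.radians(a)),.0885))))
E
```

```text
t 54.03 at [ 0.5484 -0.1675  0.207 ] [-3.141 -0.     1.15 ] F [0.7 0.4 0.5] w 0.0500
c [396.89949138 289.15212962]
0 [532. 215.]
30 [475. 159.]
60 [397. 138.]
90 [319. 159.]
120 [262. 216.]
150 [242. 292.]
180 [263. 367.]
210 [320. 422.]
240 [397. 442.]
270 [474. 422.]
300 [531. 367.]
330 [553. 292.]
```

View pics/w12.png

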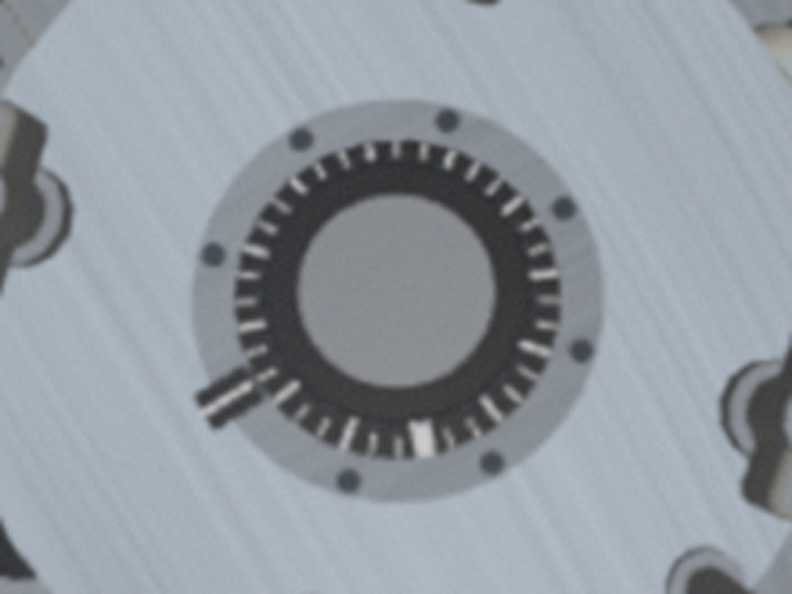

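step_arm(targets=[[[0.5,0,-3],[0,0,0],5],[[0.5,0,-3],[0,0,0],5],[[0,0,-1.5],[0,0,0],5],[[0,0,0],[0,0,0],5],[[0,0,0],[0,0,0],5]])

```text
clock: 54.5
eef_pos: [0.5529, -0.1592, 0.2833]
tool_rot: [3.14, -0.0, 1.149]
force: [-0.6, 0.2, -1.4]
width: 0.0501
```

step_arm(targets=[[[0,0,0],[0,0,0],5],[[0,0,0],[0,0,0],5],[[0,0,0],[0,0,0],5],[[0,0,0],[0,0,0],5],[[0,0,0],[0,0,0],5]])

```text
clock: 54.92
eef_pos: [0.5521, -0.1593, 0.2818]
tool_rot: [-3.14, 0.0, 1.149]
force: [-0.4, 0.1, 0.5]
width: 0.0503
```

```bash
python3 - <<'E'
from plan import *
legs()
m,im=snap('wrist','w13')
save(im,'w13',(140,0,500,300),2)
f=lambda X:(proj(m,X,True)-[140,0])*2
for k in S: print(k,[np.round(f(cell(S[k][0]+d*np.cos(-2.4),S[k][1]+d*np.sin(-2.4),.121))) for d in(-.023,.023)])
for x in(-.032,.032): print('bar',np.round(f(bar(0,x))))
E
```

```text
t 54.92 at [ 0.5521 -0.1593  0.2818] [-3.14   0.     1.149] F [-0.4  0.1  0.5] w 0.0503
1 [array([190., 126.]), array([165., 214.])]
2 [array([425.,  -5.]), array([397.,  75.])]
3 [array([557., 223.]), array([528., 308.])]
4 [array([326., 351.]), array([301., 433.])]
bar [403. 415.]
bar [514. 354.]
```

View pics/w13.png

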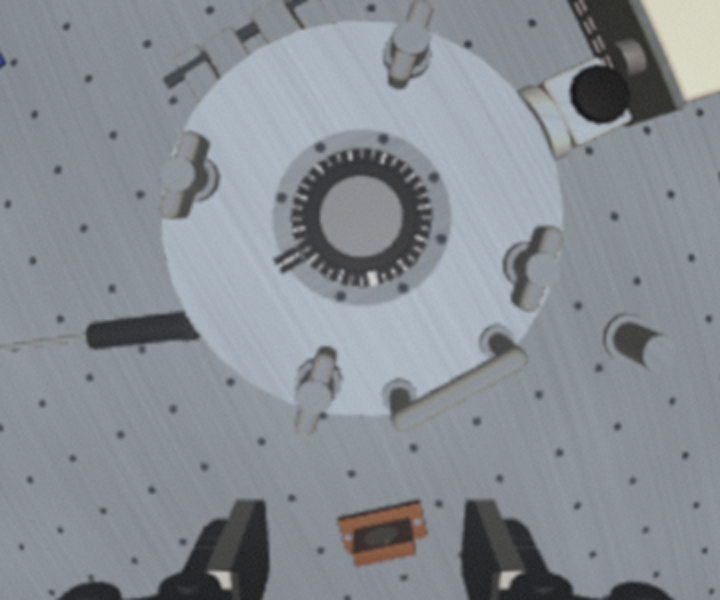

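```bash
python3 -c "
from cell import bot
print(bot.finish_job())"
```

```text
the job is handed in; nothing more can be done
None
```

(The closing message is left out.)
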